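# Set out the scanner modules on the fold-out stand

### The job

Open the transit case until its lid rests on its stop, and swing the stand's folding leg up and over past upright until it rests on its own stop and holds by itself. Then lift every module out of the case by its grip and lay them all upright and side by side across the ledge and the leg, square to the stand and centred between ledge and leg, and finally lower the case lid gently until it is shut; never let it slam. Leave the other things on the bench where they are.

Things in the scene. Friction and masses are not known exactly. Their poses are not given: they have to be found in the camera images.
- case_floor (a point): centre of the inner floor (6 above the bench) of the dark transit case, an open box 180 deep (x) x 262 wide (y) x 85 high, walls 6 thick, with a foam strip 14 wide, 22 high inside each side wall, fixed to the bench; modules lie inside side by side along y at about 56 spacing, long side along x. x points from the grip-bar side to the hinge side
- lid (a joint): angle of the case lid (10 thick, about 0.4 kg) in rad: 0 shut, 1.7 fully open and resting on its stop, a little past upright. It falls shut by itself below about 1.5 rad and stays on its stop by itself beyond 1.6
- lid_hinge (a point): middle of the lid's hinge line, at the case's far rim, 90.5 above the bench; its y axis is the hinge line
- lid_bar (a point): centre of the orange grip bar of the lid: a round bar 12 in diameter, 110 long along y, held by two side arms 40 in front of the lid's edge (34 clear gap) and 220 from the hinge line; it moves with the lid on a circle about the hinge. A round bar turns freely enough between two fingers that pinch it from above throughout the swing
- leg (a joint): angle of the stand's folding leg in rad: 0 folded flat, pointing away from the ledge; 1.57 upright (dead centre); 2.07 on its stop, leaning 0.5 rad past upright towards the ledge, where it holds by itself even under load. Short of upright it falls back flat
- leg_pivot (a point): middle of the leg's hinge line, 30 above the bench, 80 behind the stand_mid point (its +x side); its y axis is the hinge line
- leg_bar (a point): centre of the leg's cross bar: a steel bar 12 in diameter, 256 long along y with an orange sleeve (15 diameter, look only) 70 long at the middle, carried by two end arms 80 from the hinge line; 30 above the bench when folded, its top 106 above the bench when the leg is on its stop. It can be pinched from above throughout the swing
- stand: the stand, fixed to the bench: an aluminium ledge and, behind it, a folding leg. Its origin is on the bench, 60 behind (+x) and 106 below stand_mid; same axes. Modules lie across ledge and leg bar, long side along x, centred near stand_mid's x, side by side at y within +-100 (60 spacing suits: -90, -30, 30, 90)
- stand_mid (a point): centre of the place where modules lie, level with the ledge top (106 above the bench). In this frame the ledge spans x -85 to -35, y -134 to 134, with end lips 22 high, 6 thick at y = +-131; the bar of the swung-out leg lies along y at x = +42. x points from the ledge to the leg, away from the robot
- module1_grip (a point): centre of the grip on a scanner module: grey metal box 160 long (its x) x 46 wide (its y) x 28 high, about 0.3 kg, black grip on top, z up. The grip is a bar 70 long (x), 14 wide (y), 18 high, its centre 54 above the module's underside, 17 clear below it; pinch its 14 mm width from above. 2 to 4 modules are present, absent ones read None
- module2_grip (a point): centre of the grip on a scanner module: grey metal box 160 long (its x) x 46 wide (its y) x 28 high, about 0.3 kg, black grip on top, z up. The grip is a bar 70 long (x), 14 wide (y), 18 high, its centre 54 above the module's underside, 17 clear below it; pinch its 14 mm width from above. 2 to 4 modules are present, absent ones read None
- module3_grip (a point): centre of the grip on a scanner module: grey metal box 160 long (its x) x 46 wide (its y) x 28 high, about 0.3 kg, black grip on top, z up. The grip is a bar 70 long (x), 14 wide (y), 18 high, its centre 54 above the module's underside, 17 clear below it; pinch its 14 mm width from above. 2 to 4 modules are present, absent ones read None
- module4_grip (a point): centre of the grip on a scanner module: grey metal box 160 long (its x) x 46 wide (its y) x 28 high, about 0.3 kg, black grip on top, z up. The grip is a bar 70 long (x), 14 wide (y), 18 high, its centre 54 above the module's underside, 17 clear below it; pinch its 14 mm width from above. 2 to 4 modules are present, absent ones read None
- screwdriver: screwdriver with a green handle, 190 long, lying along x between case and stand; a bystander to be left alone
- mug: mug, a bystander to be left alone; origin at the centre of its underside; 80 diameter, 90 high
- spool: solder spool, a bystander to be left alone; origin at the centre of its underside; 64 diameter, 45 high
- handmeter: hand-held meter, a bystander to be left alone; origin at the centre of its underside; 160 x 78 x 37
- cleaner: spray can, a bystander to be left alone; origin at the centre of its underside; 56 diameter, 140 high
- tape: roll of tape, a bystander to be left alone; origin at the centre of its underside; 100 diameter, 24 high
- padblock: note block, a bystander to be left alone; origin at the centre of its underside; 100 x 140 x 18

How it is judged:
By the outcome, as a careful person would: the job done as asked, in the order asked, and still so for the second after the job is handed in, with the robot touching nothing.
Of module1, module2, module3, module4 only 2 to 4 are there at a start; the rules pass over those that are not, and their reading is None.
At some moment in a run one of module1, module2, module3, module4 may be knocked a few centimetres aside while the robot is not near it.
It also fails if it takes over 210 s, if anything falls off the work surface, if the arm or the gripper's body presses on something with over 40 N, if the wrist force passes 120 N, or if a joint passes its speed limit or range.

### The arm

A 6-joint arm with a two-finger parallel gripper is mounted at the origin on the work surface. World frame = base frame: x ahead of the robot, y to its left, z up, the work surface at z = 0. Lengths are in mm, angles in rad, forces in N, time in s.
With the tool pointing down it reaches from about 350 to 975 mm from the base axis. Payload 7.1 kg.
Tool frame: the origin (TCP) lies midway between the tips of the shut fingers; the grasp point (between the pads) lies 19 mm behind it (ctrl.hold_point_z is the distance from the TCP to the grasp point, in mm); z points along the fingers, y is the direction in which the jaws open and shut (so a half turn about z gives the same grasp; the last joint's range is limited). The gripper opens to 88 mm and grips with 3 to 60 N. Pads are 20 mm wide; open, the fingers measure 115 mm over their backs; the gripper's body (75 mm by 178 mm) begins 61 mm behind the grasp point.
Start: joints at [-1.185, 0.423, 1.63, -0, 1.089, -0.019], TCP at [246.162, -574.464, 222.675] pointing down, gripper open.
Joint ranges: [-3, 3], [-0.9, 2.11], [0.09, 2.58], [-1.31, 4.45], [0.11, 2.69], [-2.54, 2.54]. Speed limits (rad/s): [2.39, 2.39, 3.01, 3.14, 3.14, 3.14].

### API

Orientations are given as a rotation vector (axis times angle).
In Python, from workcell import ctrl, eyes gives the robot as it stands.
- The arm moves only by the tool move_arm, never from a script. Its argument "deltas" is a list of rows, each a list of 6 numbers: the shift along the tool's x, y, z in mm, then the turn, a rotation vector about the tool's x, y, z in rad. A call has 1 to 5 rows; each row shifts and turns the pose as measured when the row begins, along the tool's axes as they then stand; what a row does not reach is not made up. A row lasts 1/12 s, in which the tool goes at most 41.7 mm and 7.16 degrees, less where a joint would pass 70% of its speed; a pose out of reach is approached as far as the arm can. A call is refused whole if a number of a shift passes 41.7 or a number of a turn 0.125, either way. A call with a gripper value outside its range is refused whole. "hand" is the closure, from -1 (fully open) to 1 (shut), set as the call begins (left out, the last holds). The fingers move at their own pace and stop on an object; the grip force is fixed at half the most. Time passes only in rows, so rows that do not move let the fingers close. It gives the time, the measured TCP pose, the force and the opening at its end, in the units of the state.
- ctrl.get_obs(): the state, without advancing time (a new reading comes with each control period).
- eyes.get_image(name): name is "side" or "top"; returns a dict with "frame" (384x512x3 uint8, red, green, blue), "range_z" (384x512 float32, mm along the optical axis (not along the pixel's ray), 0 where there is no reading), "fx", "fy", "cx", "cy" (pixels), "cam_to_world" (4x4, takes a point from camera to world coordinates). Camera axes: x right, y down, z forward; pixel columns grow to the right and rows downward; lengths in mm; the calibration is good to about 2 mm. A picture is of the moment at which its call begins.
- ctrl.close_job(): hands the job in, once; it reports no verdict.
The state is a dict: "t": time; "qpos": joint angles; "qvel": joint speeds; "joint_torque": joint torques, N m; "ee_pos": TCP position; "orientation": TCP orientation; "ft_force": force on the tool from outside, world axes, zero at the start; "moment": the same for the moment, N m; "width": finger opening in mm.
Only numpy, scipy, OpenCV 4.12 (cv2) and the standard library are available. Lean on these libraries where they do the work, as an engineer would, in place of code of your own. Each camera call takes 0.05 s, during which the arm holds its last target.

## Working session

There is one attempt and no reset: what is moved stays moved. The work goes in short steps, Python scripts to look and compute and a tool call to move; the robot and the scene stay as the last step left them, time stands still between calls to the robot, and variables do not carry over. Pictures are saved under pics/ and viewed, and the job is handed in when it is done.

Besides the shell and the picture viewer there is one more tool, called by a JSON object that holds its "method" and its "body", one argument or row to a line. move_arm: Moves the arm, as the interface text tells. Its arguments: {"type":"object","properties":{"deltas":{"type":"array"},"hand":{"type":"number"}},"required":["deltas"]}

```bash
ls; mkdir -p pics; python3 - <<'E'
from workcell import ctrl, eyes
import cv2,numpy as np
o=ctrl.get_obs();print(o)
print(ctrl.hold_point_z)
for n in("top","side"):
    d=eyes.get_image(n);cv2.imwrite(f"pics/{n}0.png",d["frame"][:,:,::-1]);np.savez(f"{n}0.npz",**d)
    print(n,d["fx"],d["cx"],d["cy"],np.round(d["cam_to_world"],3).tolist())
E
```

```text
pics
{'t': 0.0, 'qpos': array([-1.18497900e+00,  4.23834489e-01,  1.63071351e+00, -2.39098540e-05,
        1.08858998e+00, -1.89907213e-02]), 'qvel': array([ 0.00156716, -0.00089381,  0.00082145, -0.00031675, -0.00017464,
       -0.00027039]), 'joint_torque': array([ 2.50566824e-03, -5.44620967e+01, -2.73665857e+01,  6.43388182e-02,
        2.26182950e-02, -9.73949932e-05]), 'ee_pos': array([ 245.95976313, -573.94800902,  221.89642776]), 'orientation': array([-3.07597248e+00, -6.31250619e-01,  4.75197272e-04]), 'ft_force': array([ 0.58865911, -0.37567815,  0.98537825]), 'moment': array([ 0.02105711, -0.01485018, -0.00321812]), 'width': 87.99386063661262}
18.700000000000003
top 404.0634122846463 255.65045288657558 194.8568028181047 [[0.013, -0.994, 0.106, 442.339], [-1.0, -0.014, -0.009, 10.171], [0.01, -0.106, -0.994, 1327.277], [0.0, 0.0, 0.0, 1.0]]
side 499.2046971780809 256.2665513382714 187.36261473151842 [[-0.859, -0.262, 0.439, -251.93], [-0.512, 0.437, -0.74, 1387.671], [0.002, -0.86, -0.51, 1046.814], [0.0, 0.0, 0.0, 1.0]]
```

View pics/top0.png

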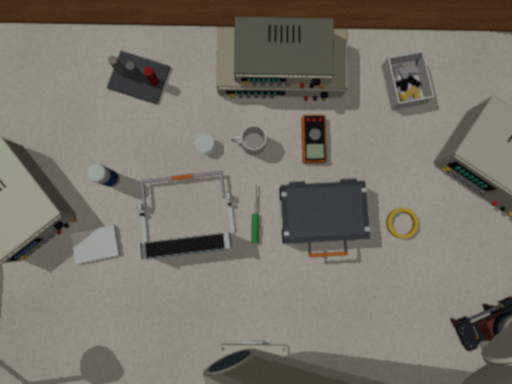

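View pics/side0.png

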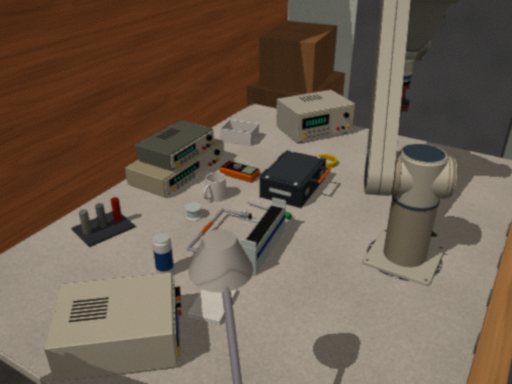

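```bash
cat > h.py <<'E'
import numpy as np, cv2
from workcell import ctrl, eyes
def grab(n,save=None):
    d=eyes.get_image(n)
    if save: cv2.imwrite(f"pics/{save}.png",d["frame"][:,:,::-1])
    return d
def load(f): return dict(np.load(f))
def rays(d,uv):
    uv=np.atleast_2d(uv).astype(float);T=d["cam_to_world"]
    c=np.c_[(uv[:,0]-d["cx"])/d["fx"],(uv[:,1]-d["cy"])/d["fy"],np.ones(len(uv))]
    return T[:3,3],c@T[:3,:3].T
def plane(d,uv,z):
    o,r=rays(d,uv);return o+r*((z-o[2])/r[:,2])[:,None]
def depthpts(d,uv):
    uv=np.atleast_2d(uv);o,r=rays(d,uv);u=np.round(uv).astype(int)
    return o+r*d["range_z"][u[:,1],u[:,0]][:,None]
def cloud(d):
    v,u=np.mgrid[0:384,0:512];o,r=rays(d,np.c_[u.ravel(),v.ravel()])
    return (o+r*d["range_z"].ravel()[:,None]).reshape(384,512,3)
def tri(d1,uv1,d2,uv2):
    o1,r1=rays(d1,uv1);o2,r2=rays(d2,uv2);r1=r1[0]/np.linalg.norm(r1);r2=r2[0]/np.linalg.norm(r2)
    A=np.c_[r1,-r2];s=np.linalg.lstsq(A,o2-o1,rcond=None)[0]
    p,q=o1+s[0]*r1,o2+s[1]*r2;return (p+q)/2,np.linalg.norm(p-q)
def orange(d,lo=(3,110,90),hi=(18,255,255)):
    h=cv2.cvtColor(np.ascontiguousarray(d["frame"]),cv2.COLOR_RGB2HSV);return cv2.inRange(h,lo,hi)
def comps(m,amin=15):
    n,l,s,c=cv2.connectedComponentsWithStats(m);return [(i,s[i],c[i],l==i) for i in range(1,n) if s[i][4]>=amin]
def big(d,x0,y0,x1,y1,k,name,pts=()):
    f=cv2.resize(d["frame"][y0:y1,x0:x1,::-1],None,fx=k,fy=k,interpolation=cv2.INTER_CUBIC);cv2.imwrite(f"pics/{name}.png",f)
E
python3 - <<'E'
from h import *
for n in("top","side"):
    d=load(n+"0.npz");C=cloud(d)
    for i,s,c,m in comps(orange(d)):
        P=C[m];print(n,s,c.round(1),np.median(P,0).round(1),"z90",np.percentile(P[:,2],90).round(1))
d=load("top0.npz")
big(d,120,160,380,270,3,"topz")
d=load("side0.npz");big(d,170,130,350,280,4,"sidez")
E
```

```text
top [302 116  11  47 145] [303.7 140.8] [ 760.3 -154.1   31.9] z90 36.7
top [325 124   1  24  24] [325.  135.5] [ 779.8 -226.    31.4] z90 33.5
top [318 157   9   6  18] [322.6 160.4] [ 695.2 -218.7   30.2] z90 32.8
top [171 174  22   6  87] [181.4 176.8] [634.6 239.6  35.8] z90 39.7
top [309 252  39   5 130] [327.7 254.1] [ 396.3 -222.7   95. ] z90 98.7
side [189   0  10   4  21] [193.    1.2] [1545.9 -944.1  518.7] z90 527.1
side [277   1  11  11  53] [283.2   5.7] [ 1541.3 -2028.3   327.3] z90 344.9
side [195   3  32  14 107] [210.    8.5] [ 1544.4 -1097.2   452.6] z90 476.6
side [103   8  52  19 186] [130.9  15.9] [1544.1 -453.5  529.4] z90 541.5
side [255   8  21   8  63] [265.7  11.9] [ 1542.  -1766.4   325.1] z90 335.6
side [259  13  24  12  83] [271.2  17.8] [ 1541.2 -1835.9   270.7] z90 285.3
side [119  14 134  59 961] [177.9  45.1] [1543.9 -720.   322.9] z90 343.1
side [  0  16 193  58 637] [98.6 42.8] [1544.4 -250.4  449.6] z90 457.8
side [205  28  35  17 152] [223.1  35.7] [ 1542.8 -1238.3   272.4] z90 287.4
side [301  32  27  61 539] [309.1  58. ] [ 1062.6 -1464.3   159.
[... 1456 characters left out ...]
[1541.6  -73.8    7.6] z90 18.5
side [ 18 153  16  11  50] [ 25.3 158.1] [1544.5  272.6   76.7] z90 84.0
side [   0  153  137  101 1026] [ 70.4 194.6] [1543.8  101.3 -175.1] z90 -146.0
side [  0 164   9  15  45] [  2.5 170.2] [1544.8  386.2   74.2] z90 89.1
side [219 167  41  15 258] [237.9 174.1] [ 753.  -154.5   21.4] z90 31.2
side [318 168  13  15  61] [324.1 174.6] [ 391.9 -228.9   92.2] z90 96.1
side [ 78 174  44  28 102] [ 98.8 188. ] [1544.2  -73.4 -246.8] z90 -238.5
side [  2 203  16  10  30] [  9.9 207. ] [1544.6  396.4 -100.8] z90 -93.7
side [201 221  12  13  59] [206.6 226.8] [632.2 235.1  32.7] z90 36.5
side [ 467  223   45  161 3622] [496.2 328.3] [-311.3  273.7   53.3] z90 56.1
```

View pics/topz.png

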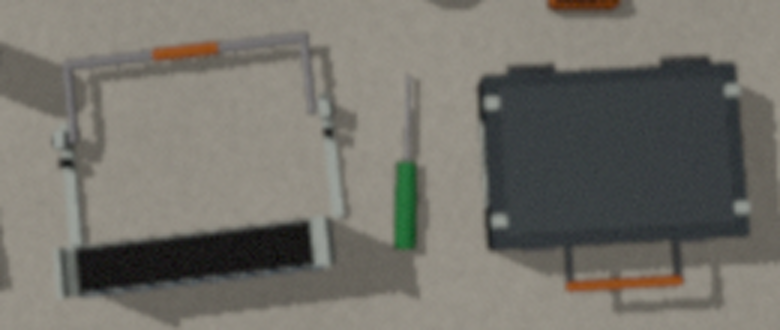

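View pics/sidez.png

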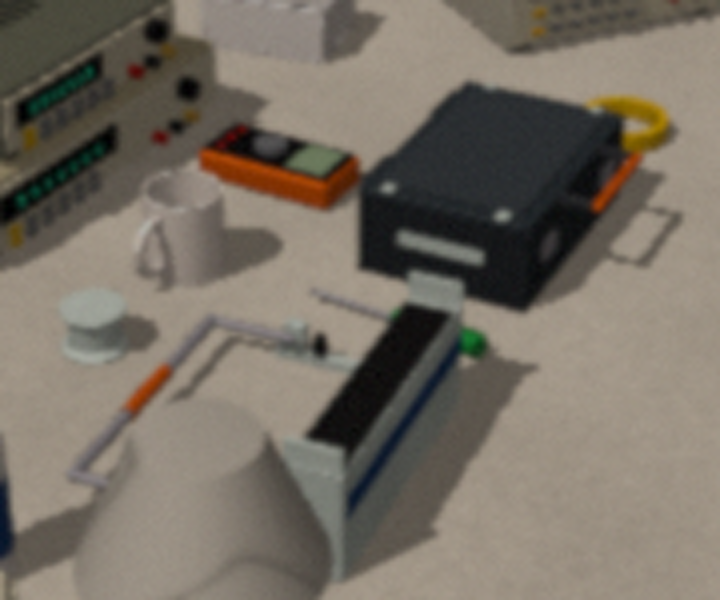

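```bash
python3 - <<'E'
from h import *
t=load("top0.npz");s=load("side0.npz")
def bar(d,box,z):
    m=orange(d,(3,90,60));k=np.zeros_like(m);x0,y0,x1,y1=box;k[y0:y1,x0:x1]=m[y0:y1,x0:x1]
    v,u=np.nonzero(k);P=plane(d,np.c_[u,v],z)[:,:2]
    vx,vy,cx,cy=cv2.fitLine(P.astype(np.float32),cv2.DIST_L2,0,.01,.01).ravel()
    q=(P-[cx,cy])@[vx,vy];mid=(q.min()+q.max())/2
    print(len(u),"uv",u.mean(),v.mean(),"ctr",cx,cy,"mid",cx+mid*vx,cy+mid*vy,"yaw",np.arctan(-vx/vy),"len",np.ptp(q));return (u.mean(),v.mean())
a=bar(t,(300,240,360,270),92);b=bar(s,(310,160,340,195),92)
print("tri lidbar",tri(t,a,s,b))
a=bar(t,(165,168,200,185),32);b=bar(s,(195,215,220,240),32)
print("tri leg",tri(t,a,s,b))
C=cloud(t)
# lid top: points z ~ 90-105 in region
m=np.zeros((384,512),np.uint8);m[175:250,275:375]=((C[175:250,275:375,2]>80)&(C[175:250,275:375,2]<112))*255
m2=cv2.morphologyEx(m,cv2.MORPH_OPEN,np.ones((9,9)));z=np.median(C[m2>0][:,2]);print("lid z",z)
v,u=np.nonzero(m2);P=plane(t,np.c_[u,v],z)[:,:2].astype(np.float32);print("lid rect",cv2.minAreaRect(P))
# ledge
R=C[225:262,135:235];k=(R[...,2]>98)&(R[...,2]<120);P=R[k];print("ledge",len(P),np.median(P[:,2]),cv2.minAreaRect(P[:,:2].astype(np.float32)))
# leg bar grey: points
R=C[168:192,135:228];k=(R[...,2]>26)&(R[...,2]<45);P=R[k][:,:2].astype(np.float32);print("leg",len(P),cv2.minAreaRect(P),cv2.fitLine(P,cv2.DIST_HUBER,0,.01,.01).ravel(), np.median(R[k][:,2]))
E
```

```text
147 uv 327.687074829932 253.98639455782313 ctr 396.38022 -221.2015 mid 396.3447035815723 -220.661615552385 yaw 0.0656869 len 118.75173816656748
81 uv 323.71604938271605 174.91358024691357 ctr 393.24686 -216.5155 mid 393.32282951777233 -217.3708699460593 yaw 0.088586524 len 127.51171162736634
tri lidbar (array([ 395.95946131, -222.0236297 ,   88.28279173]), np.float64(0.6230210804254119))
95 uv 181.55789473684212 176.69473684210527 ctr 635.84186 239.33882 mid 635.8099428104009 239.5941107266764 yaw 0.124370165 len 68.56706015636391
67 uv 206.62686567164178 226.8955223880597 ctr 632.9584 238.93706 mid 633.1225334154677 237.90953570309404 yaw 0.15842363 len 77.32239490241548
tri leg (array([634.77927014, 238.78960049,  31.40961241]), np.float64(2.589307945425273))
lid z 97.20093520115643
lid rect ((529.5283813476562, -211.57571411132812), (185.33070373535156, 262.5000305175781), 4.0580573081970215)
ledge 1450 106.22497796667847 ((419.1589050292969, 208.58230590820312), (49.933837890625, 263.63714599609375), 7.557559967041016)
leg 408 ((611.3619384765625, 237.02198791503906), (69.37287902832031, 267.24310302734375), 6.255931377410889) [ 1.2322918e-01 -9.9237823e-01  6.3474634e+02  2.4060530e+02] 34.49792508856865
```

```bash
cat > plan.py <<'E'
# usage: plan.py x y z yaw [step_mm] [step_rad]  (TCP target, tool-down) -> rows in tool axes
import sys,numpy as np
from scipy.spatial.transform import Rotation as R
from workcell import ctrl
def down(phi):
    return R.from_matrix(np.c_[[np.cos(phi),np.sin(phi),0],[np.sin(phi),-np.cos(phi),0],[0,0,-1]])
def rows(p,r,wps,sm=38,sr=.11):
    out=[]
    for tp,phi in wps:
        tp=np.array(tp,float);tr=down(phi)
        n=int(max(np.ceil(np.linalg.norm(tp-p)/sm),np.ceil((r.inv()*tr).magnitude()/sr),1))
        p0,r0=p,r;w=(r0.inv()*tr).as_rotvec()
        for i in range(1,n+1):
            p1=p0+(tp-p0)*i/n;r1=r0*R.from_rotvec(w*i/n)
            out.append(np.r_[r.inv().apply(p1-p),(r.inv()*r1).as_rotvec()]);p,r=p1,r1
    return np.array(out)
def cur():
    o=ctrl.get_obs();return o,o["ee_pos"],R.from_rotvec(o["orientation"])
def show(out):
    for i in range(0,len(out),5): print([[*[float(a) for a in np.round(x[:3],1)+0.],*[float(a) for a in np.round(x[3:],3)+0.]] for x in out[i:i+5]])
if __name__=="__main__":
    a=[float(v) for v in sys.argv[1:]]
    o,p,r=cur();x=r.as_matrix()[:,0];print("at",p.round(1),"phi",round(np.arctan2(x[1],x[0]),3),"t",o["t"],"F",o["ft_force"].round(1),"w",round(o["width"],1))
    kw={}
    if len(a)>4:kw["sm"]=a[4]
    if len(a)>5:kw["sr"]=a[5]
    show(rows(p,r,[(a[:3],a[3])],**kw))
E
python3 plan.py 396 -221.5 170 1.639
```

```text
at [ 246. -574.  222.] phi 0.405 t 0.1 F [-0.5 -0.4  0. ] w 87.6
[[23.1, -22.1, 4.4, 0.0, 0.0, -0.103], [25.2, -19.6, 4.4, 0.0, 0.0, -0.103], [27.1, -16.9, 4.4, 0.0, 0.0, -0.103], [28.7, -14.0, 4.4, 0.0, 0.0, -0.103], [30.0, -11.0, 4.3, 0.0, 0.0, -0.103]]
[[30.9, -7.9, 4.3, 0.0, 0.0, -0.103], [31.6, -4.7, 4.3, 0.0, 0.0, -0.103], [31.9, -1.4, 4.3, 0.0, 0.0, -0.103], [31.9, 1.9, 4.3, 0.0, 0.0, -0.103], [31.5, 5.1, 4.3, 0.0, 0.0, -0.103]]
[[30.8, 8.4, 4.3, 0.0, 0.0, -0.103], [29.8, 11.5, 4.3, 0.0, 0.0, -0.103]]
```

{"method": "move_arm", "body": {
  "deltas": [
    [23, -22, 4, 0, 0, -0.1],
    [25, -20, 4, 0, 0, -0.1],
    [27, -17, 4, 0, 0, -0.1],
    [29, -14, 4, 0, 0, -0.1],
    [30, -11, 4, 0, 0, -0.1]
  ],
  "hand": 0.18
}}

```text
t: 0.52
ee_pos: [307.7, -427.1, 200.0]
orientation: [2.817, 1.389, -0.002]
ft_force: [-0.2, 0.9, -0.3]
width: 57.8
```

{"method": "move_arm", "body": {
  "deltas": [
    [31, -8, 4, 0, 0, -0.1],
    [32, -5, 4, 0, 0, -0.1],
    [32, -1, 4, 0, 0, -0.1],
    [32, 2, 4, 0, 0, -0.1],
    [31, 5, 4, 0, 0, -0.1]
  ]
}}

```text
t: 0.93
ee_pos: [370.8, -271.7, 177.9]
orientation: [-2.36, -2.071, 0.002]
ft_force: [0.4, 1.0, -0.6]
width: 35.8
```

```bash
python3 plan.py 396 -221.5 150 1.639
```

```text
at [ 370.8 -271.7  177.9] phi 1.44 t 0.9333 F [ 0.4  1.  -0.6] w 35.8
[[26.5, 9.3, 13.9, -0.001, 0.0, -0.099], [25.5, 11.8, 13.9, -0.001, 0.0, -0.099]]
```

{"method": "move_arm", "body": {
  "deltas": [
    [26, 9, 14, 0, 0, -0.1],
    [26, 12, 14, 0, 0, -0.1],
    [0, 0, 0, 0, 0, 0]
  ]
}}

```text
t: 1.18
ee_pos: [396.8, -214.6, 148.6]
orientation: [-2.12, -2.315, 0.001]
ft_force: [-0.8, 0.6, 0.6]
width: 36.0
```

```bash
python3 plan.py 396 -221.5 120 1.639; python3 -c "
from h import *
d=grab('side','s1');big(d,220,110,400,230,4,'s1z')
d=grab('top','t1');big(d,270,180,380,280,5,'t1z')"
```

```text
at [ 396.8 -214.6  148.6] phi 1.659 t 1.1833 F [-0.8  0.6  0.6] w 36.0
[[-6.8, -1.3, 28.6, -0.002, -0.002, 0.02]]
```

View pics/s1z.png

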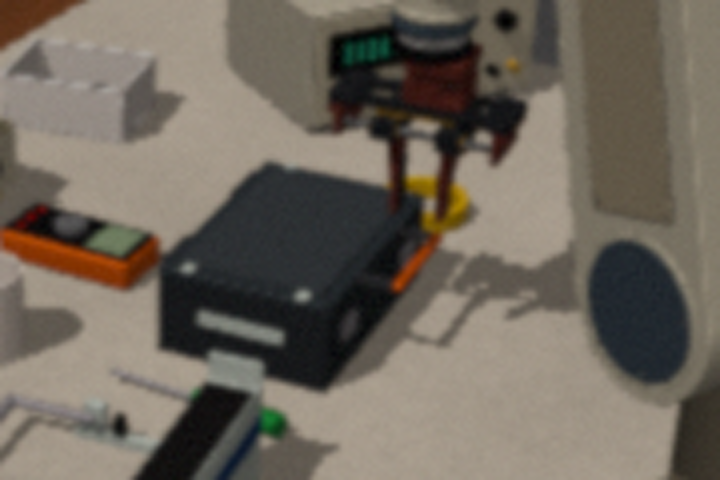

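View pics/t1z.png

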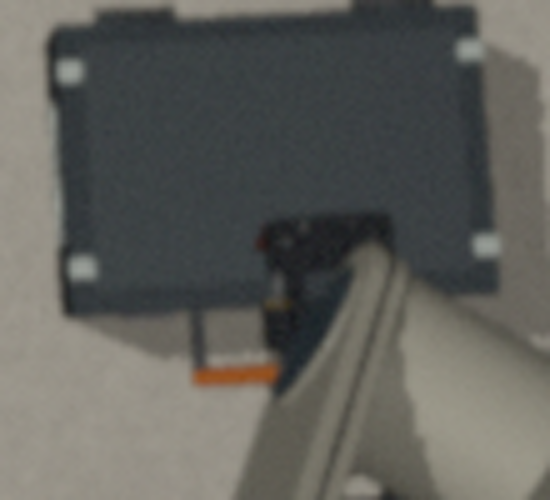

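The gripper hovers straddling the orange bar. I'll descend next.

{"method": "move_arm", "body": {
  "deltas": [
    [-7, -1, 25, 0, 0, 0.02],
    [0, 0, 25, 0, 0, 0],
    [0, 0, 18, 0, 0, 0],
    [0, 0, 8, 0, 0, 0],
    [0, 0, 0, 0, 0, 0]
  ]
}}

```text
t: 1.7
ee_pos: [399.0, -231.3, 74.8]
orientation: [2.158, 2.271, 0.001]
ft_force: [-0.3, 0.1, 0.4]
width: 35.8
```

```bash
python3 plan.py 396 -221.5 72 1.639; python3 -c "
from h import *
d=grab('side','s2');big(d,270,130,360,200,7,'s2z')"
```

```text
at [ 399.  -231.3   74.8] phi 1.622 t 1.7 F [-0.3  0.1  0.4] w 35.8
[[10.0, -2.5, 2.7, 0.007, 0.007, -0.017]]
```

View pics/s2z.png

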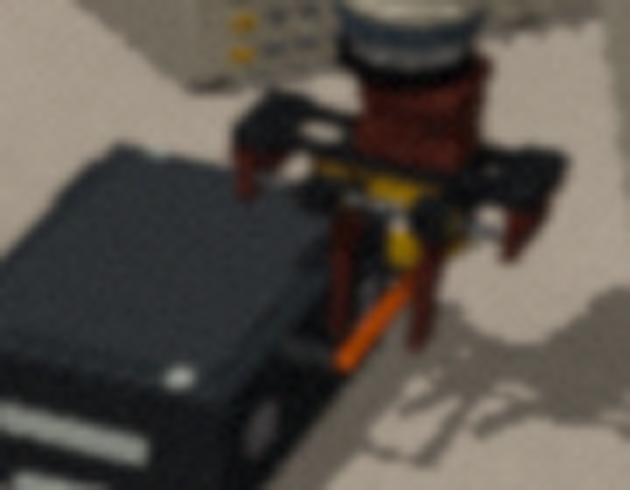

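The bar runs between the two fingers. I'll close on it.

{"method": "move_arm", "body": {
  "deltas": [
    [5, -2, 3, 0, 0, -0.015],
    [0, 0, 0, 0, 0, 0],
    [0, 0, 0, 0, 0, 0],
    [0, 0, 0, 0, 0, 0],
    [0, 0, 0, 0, 0, 0]
  ],
  "hand": 1
}}

```text
t: 2.17
ee_pos: [397.6, -228.2, 75.6]
orientation: [2.138, 2.282, 0.001]
ft_force: [-2.6, -2.1, -2.9]
width: 11.0
```

{"method": "move_arm", "body": {
  "deltas": [
    [0, 0, 0, 0, 0, 0],
    [0, 0, 0, 0, 0, 0]
  ]
}}

```text
t: 2.33
ee_pos: [397.6, -228.3, 76.1]
orientation: [2.137, 2.282, 0.001]
ft_force: [-0.7, -0.7, -1.7]
width: 11.2
```

```bash
cat > swing.py <<'E'
# swing.py hx hy hz r psi zoff dth thend : next rows along circle; zoff = TCP z - bar z
import sys,numpy as np
from plan import *
hx,hy,hz,r_,psi,zoff,dth,end=[float(v) for v in sys.argv[1:9]]
sgn=float(sys.argv[9]) if len(sys.argv)>9 else 1  # +1: bar starts on -x side; -1: +x side
o,p,r=cur();e=np.array([np.cos(psi),np.sin(psi)])
a=(p[:2]-[hx,hy])@e;lat=(p[:2]-[hx,hy])@[-e[1],e[0]];b=p[2]-zoff-hz
th=np.arctan2(b,-sgn*a);x=r.as_matrix()[:,0]
print("theta",th.round(3),"rad",np.hypot(a,b).round(1),"lat",lat.round(1),"phi",np.arctan2(x[1],x[0]).round(3),"F",o["ft_force"].round(1),"w",o["width"].round(1),"t",o["t"])
n=int(np.ceil(abs(end-th)/dth));P=[]
for i in range(1,min(n,10)+1):
    t=th+np.sign(end-th)*min(dth*i,abs(end-th));q=-sgn*r_*np.cos(t)
    P.append(([hx+q*e[0]-lat*e[1],hy+q*e[1]+lat*e[0],hz+r_*np.sin(t)+zoff],psi+np.pi/2))
show(rows(p,r,P,sm=99,sr=9))
E
python3 swing.py 617.1 -213 90.5 220 .068 -14.4 .08 1.7
```

```text
Traceback (most recent call last):
  File "swing.py", line 9, in <module>
    print("theta",th.round(3),"rad",np.hypot(a,b).round(1),"lat",lat.round(1),"phi",np.arctan2(x[1],x[0]).round(3),"F",o["ft_force"].round(1),"w",o["width"].round(1),"t",o["t"])
                                                                                                                                                  ^^^^^^^^^^^^^^^^
AttributeError: 'float' object has no attribute 'round'
```

```bash
sed -i 's/o\["width"\].round(1)/round(o["width"],1)/' swing.py
python3 swing.py 617.1 -213 90.5 220 .068 -14.4 .08 1.7
```

```text
theta 0.0 rad 220.0 lat -0.3 phi 1.636 F [-0.7 -0.7 -1.7] w 11.2 t 2.3333
[[-0.2, 0.9, -17.6, 0.011, 0.01, -0.003], [0.0, 2.1, -17.5, 0.0, 0.0, 0.0], [0.0, 3.5, -17.2, 0.0, 0.0, 0.0], [0.0, 4.9, -16.9, 0.0, 0.0, 0.0], [0.0, 6.2, -16.5, 0.0, 0.0, 0.0]]
[[0.0, 7.5, -15.9, 0.0, 0.0, 0.0], [0.0, 8.7, -15.3, 0.0, 0.0, 0.0], [0.0, 9.9, -14.5, 0.0, 0.0, 0.0], [0.0, 11.1, -13.7, 0.0, 0.0, 0.0], [0.0, 12.1, -12.8, 0.0, 0.0, 0.0]]
```

{"method": "move_arm", "body": {
  "deltas": [
    [0, 1, -9, 0, 0, 0],
    [0, 1, -13, 0, 0, 0],
    [0, 2, -17, 0, 0, 0],
    [0, 4, -17, 0, 0, 0],
    [0, 5, -17, 0, 0, 0]
  ]
}}

```text
t: 2.75
ee_pos: [413.0, -227.4, 152.2]
orientation: [2.136, 2.278, 0.005]
ft_force: [13.6, 1.3, -8.2]
width: 11.5
```

```bash
python3 swing.py 617.1 -213 90.5 220 .068 -14.4 .08 1.7
```

```text
theta 0.356 rad 218.3 lat -0.5 phi 1.635 F [13.6  1.3 -8.2] w 11.5 t 2.75
[[-0.2, 5.4, -16.8, 0.016, 0.012, -0.004], [0.0, 8.1, -15.6, 0.0, 0.0, 0.0], [0.0, 9.3, -14.9, 0.0, 0.0, 0.0], [0.0, 10.5, -14.2, 0.0, 0.0, 0.0], [0.0, 11.5, -13.3, 0.0, 0.0, 0.0]]
[[0.0, 12.6, -12.3, 0.0, 0.0, 0.0], [0.0, 13.5, -11.3, 0.0, 0.0, 0.0], [0.0, 14.4, -10.1, 0.0, 0.0, 0.0], [0.0, 15.1, -9.0, 0.0, 0.0, 0.0], [0.0, 15.8, -7.7, 0.0, 0.0, 0.0]]
```

{"method": "move_arm", "body": {
  "deltas": [
    [0, 7, -16, 0, 0, 0],
    [0, 8, -16, 0, 0, 0],
    [0, 9, -15, 0, 0, 0],
    [0, 10, -14, 0, 0, 0],
    [0, 12, -13, 0, 0, 0]
  ]
}}

```text
t: 3.17
ee_pos: [469.3, -223.7, 236.1]
orientation: [2.123, 2.259, 0.029]
ft_force: [16.4, -2.7, -20.6]
width: 11.3
```

```bash
python3 swing.py 617.1 -213 90.5 220 .068 -14.4 .08 1.7
```

```text
theta 0.824 rad 218.1 lat -0.6 phi 1.632 F [ 16.4  -2.7 -20.6] w 11.3 t 3.1667
[[-0.1, 12.6, -12.3, 0.042, 0.018, -0.006], [0.0, 14.2, -10.3, 0.0, 0.0, 0.0], [0.0, 15.0, -9.2, 0.0, 0.0, 0.0], [0.0, 15.7, -7.9, 0.0, 0.0, 0.0], [0.0, 16.3, -6.6, 0.0, 0.0, 0.0]]
[[0.0, 16.8, -5.3, 0.0, 0.0, 0.0], [0.0, 17.1, -4.0, 0.0, 0.0, 0.0], [0.0, 17.4, -2.6, 0.0, 0.0, 0.0], [0.0, 17.6, -1.2, 0.0, 0.0, 0.0], [0.0, 17.6, 0.2, 0.0, 0.0, 0.0]]
```

```bash
python3 swing.py 617.1 -213 90.5 215.5 .068 -14.4 .08 1.7|head -2
```

```text
theta 0.824 rad 218.1 lat -0.6 phi 1.632 F [ 16.4  -2.7 -20.6] w 11.3 t 3.1667
[[-0.1, 15.2, -8.7, 0.042, 0.018, -0.006], [0.0, 14.0, -10.1, 0.0, 0.0, 0.0], [0.0, 14.7, -9.0, 0.0, 0.0, 0.0], [0.0, 15.4, -7.8, 0.0, 0.0, 0.0], [0.0, 16.0, -6.5, 0.0, 0.0, 0.0]]
```

{"method": "move_arm", "body": {
  "deltas": [
    [0, 14, -10, 0.02, 0.01, 0],
    [0, 14, -10, 0.01, 0, 0],
    [0, 15, -9, 0.01, 0, 0],
    [0, 15, -8, 0, 0, 0],
    [0, 15, -6, 0, 0, 0]
  ]
}}

```text
t: 3.58
ee_pos: [546.2, -218.3, 283.9]
orientation: [2.142, 2.282, -0.005]
ft_force: [1.4, -4.9, -8.8]
width: 11.2
```

```bash
python3 swing.py 617.1 -213 90.5 216 .068 -14.4 .07 1.7
```

```text
theta 1.241 rad 219.7 lat -0.5 phi 1.634 F [ 1.4 -4.9 -8.8] w 11.2 t 3.5833
[[0.1, 15.7, -0.8, 0.006, 0.011, -0.005], [0.0, 14.7, -3.4, 0.0, 0.0, 0.0], [0.0, 14.9, -2.3, 0.0, 0.0, 0.0], [0.0, 15.1, -1.3, 0.0, 0.0, 0.0], [0.0, 15.1, -0.2, 0.0, 0.0, 0.0]]
[[0.0, 15.1, 0.8, 0.0, 0.0, 0.0], [0.0, 8.3, 0.9, 0.0, 0.0, 0.0]]
```

{"method": "move_arm", "body": {
  "deltas": [
    [0, 15, -3, 0, 0, 0],
    [0, 14, -3, 0, 0, 0],
    [0, 14, -2, 0, 0, 0],
    [0, 12, -1, 0, 0, 0],
    [0, 10, 0, 0, 0, 0]
  ]
}}

```text
t: 4.0
ee_pos: [612.6, -213.9, 296.6]
orientation: [2.142, 2.284, -0.013]
ft_force: [-2.1, -1.8, 2.6]
width: 11.5
```

```bash
python3 swing.py 617.1 -213 90.5 219 .068 -14.4 .04 1.7
```

```text
theta 1.55 rad 220.6 lat -0.6 phi 1.635 F [-2.1 -1.8  2.6] w 11.5 t 4.0
[[0.1, 8.8, 1.6, 0.001, 0.013, -0.004], [0.0, 8.8, 0.3, 0.0, 0.0, 0.0], [0.0, 8.7, 0.7, 0.0, 0.0, 0.0], [0.0, 6.5, 0.7, 0.0, 0.0, 0.0]]
```

{"method": "move_arm", "body": {
  "deltas": [
    [0, 8, 0, 0, 0.01, 0],
    [0, 8, 0, 0, 0, 0],
    [0, 7, 1, 0, 0, 0],
    [0, 5, 1, 0, 0, 0],
    [0, 4, 1, 0, 0, 0]
  ]
}}

```text
t: 4.42
ee_pos: [647.0, -211.5, 294.8]
orientation: [2.147, 2.291, -0.001]
ft_force: [-1.3, -1.2, -1.5]
width: 11.4
```

```bash
python3 swing.py 617.1 -213 90.5 219 .068 -14.4 .04 1.7
```

```text
theta 1.707 rad 220.7 lat -0.6 phi 1.636 F [-1.3 -1.2 -1.5] w 11.4 t 4.4167
[[0.0, -1.8, 1.5, 0.001, 0.002, -0.003]]
```

{"method": "move_arm", "body": {
  "deltas": [
    [0, 2, 0, 0, 0, 0],
    [0, 2, 0, 0, 0, 0],
    [0, 0, 0, 0, 0, 0]
  ]
}}

```text
t: 4.67
ee_pos: [650.0, -211.4, 294.4]
orientation: [-2.148, -2.292, 0.006]
ft_force: [-0.1, -1.4, 0.3]
width: 11.2
```

{"method": "move_arm", "body": {
  "deltas": [
    [0, 3, 0, 0, 0, 0],
    [0, 2, 0, 0, 0, 0],
    [0, 0, 0, 0, 0, 0]
  ]
}}

```text
t: 4.92
ee_pos: [649.7, -211.4, 294.4]
orientation: [-2.142, -2.284, 0.018]
ft_force: [0.9, -1.4, -0.9]
width: 11.2
```

```bash
python3 swing.py 617.1 -213 90.5 219 .068 -14.4 .04 1.7;python3 -c "
from h import *
d=grab('side','s3');big(d,200,60,400,210,4,'s3z')"
```

```text
theta 1.719 rad 220.8 lat -0.6 phi 1.635 F [ 0.9 -1.4 -0.9] w 11.2 t 4.9167
[[0.0, -4.4, 1.2, -0.015, 0.001, -0.004]]
```

View pics/s3z.png

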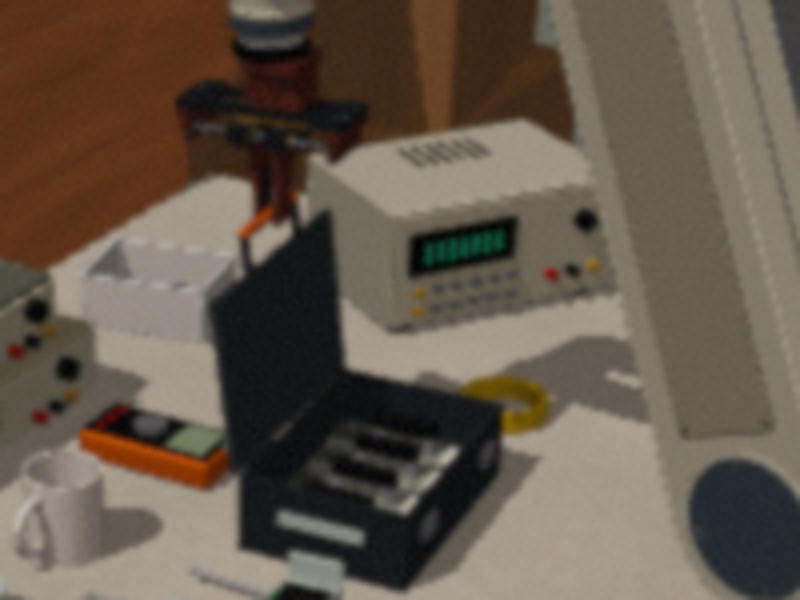

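The lid is on its stop, since the bar no longer advances. Next I release it and rise.

{"method": "move_arm", "body": {
  "deltas": [
    [0, 0, 0, 0, 0, 0],
    [0, 0, 0, 0, 0, 0],
    [0, 0, 0, 0, 0, 0]
  ],
  "hand": 0.1
}}

```text
t: 5.22
ee_pos: [651.2, -210.7, 295.0]
orientation: [-2.144, -2.286, 0.012]
ft_force: [-0.2, -0.4, -0.1]
width: 27.8
```

{"method": "move_arm", "body": {
  "deltas": [
    [0, 0, -15, 0, 0, 0],
    [0, 0, -20, 0, 0, 0],
    [0, 0, -20, 0, 0, 0],
    [0, 0, -10, 0, 0, 0]
  ]
}}

```text
t: 5.55
ee_pos: [651.6, -209.2, 358.8]
orientation: [-2.14, -2.283, 0.012]
ft_force: [-0.0, -0.5, 0.5]
width: 39.7
```

```bash
python3 -c "
from h import *
d=grab('side','s4');big(d,200,60,400,210,4,'s4z')
d=grab('top','t4');big(d,250,130,400,270,4,'t4z')"; python3 plan.py 580 40 250 1.698
```

```text
at [ 651.8 -209.4  358.6] phi 1.635 t 5.65 F [ 0.4  0.5 -0.2] w 39.7
[[31.6, -6.8, 13.8, -0.002, 0.0, -0.008], [31.7, -6.6, 13.7, -0.002, 0.0, -0.008], [31.8, -6.3, 13.7, -0.002, 0.0, -0.008], [31.8, -6.1, 13.7, -0.002, 0.0, -0.008], [31.9, -5.9, 13.7, -0.002, 0.0, -0.008]]
[[31.9, -5.6, 13.6, -0.002, 0.0, -0.008], [32.0, -5.4, 13.6, -0.002, 0.0, -0.008], [32.0, -5.2, 13.6, -0.002, 0.0, -0.008]]
```

View pics/s4z.png

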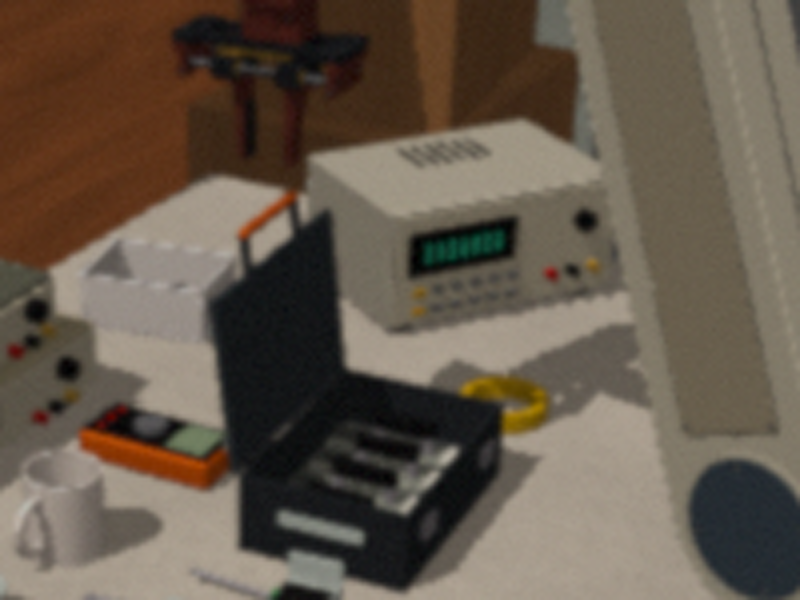

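View pics/t4z.png

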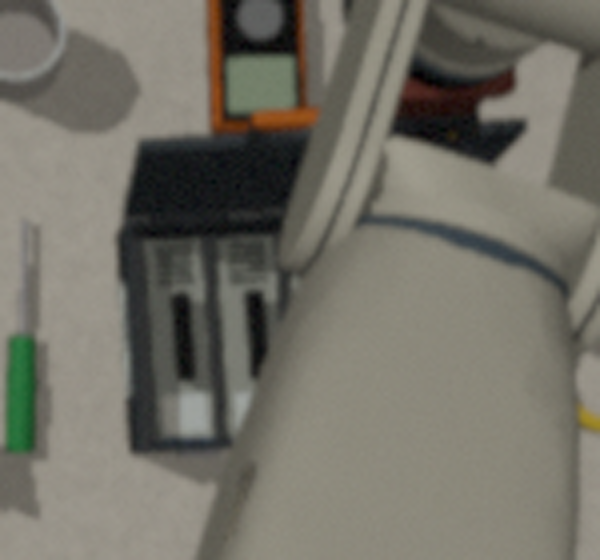

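```bash
python3 plan.py 635.5 239 120 1.698 40
```

```text
at [ 651.8 -209.4  358.6] phi 1.635 t 5.65 F [ 0.4  0.5 -0.2] w 39.7
[[34.4, 1.2, 18.4, -0.001, 0.0, -0.005], [34.4, 1.4, 18.4, -0.001, 0.0, -0.005], [34.4, 1.5, 18.4, -0.001, 0.0, -0.005], [34.4, 1.6, 18.4, -0.001, 0.0, -0.005], [34.4, 1.8, 18.4, -0.001, 0.0, -0.005]]
[[34.4, 1.9, 18.4, -0.001, 0.0, -0.005], [34.4, 2.1, 18.4, -0.001, 0.0, -0.005], [34.4, 2.2, 18.4, -0.001, 0.0, -0.005], [34.4, 2.4, 18.4, -0.001, 0.0, -0.005], [34.4, 2.5, 18.4, -0.001, 0.0, -0.005]]
[[34.4, 2.7, 18.4, -0.001, 0.0, -0.005], [34.4, 2.8, 18.4, -0.001, 0.0, -0.005], [34.4, 3.0, 18.4, -0.001, 0.0, -0.005]]
```

{"method": "move_arm", "body": {
  "deltas": [
    [34, 1, 18, 0, 0, -0.005],
    [34, 1, 18, 0, 0, -0.005],
    [34, 2, 18, 0, 0, -0.005],
    [34, 2, 18, 0, 0, -0.005],
    [34, 2, 18, 0, 0, -0.005]
  ]
}}

```text
t: 6.07
ee_pos: [647.7, -41.0, 265.8]
orientation: [-2.129, -2.306, 0.007]
ft_force: [-0.6, -1.1, 0.6]
width: 39.6
```

{"method": "move_arm", "body": {
  "deltas": [
    [34, 2, 18, 0, 0, -0.005],
    [34, 2, 18, 0, 0, -0.005],
    [34, 2, 18, 0, 0, -0.005],
    [34, 2, 18, 0, 0, -0.005],
    [32, 3, 18, 0, 0, -0.005]
  ]
}}

```text
t: 6.48
ee_pos: [637.7, 135.4, 165.3]
orientation: [-2.097, -2.329, 0.012]
ft_force: [0.1, 0.8, -0.1]
width: 39.3
```

```bash
python3 plan.py 635.5 239 110 1.698 35
```

```text
at [637.7 135.4 165.3] phi 1.676 t 6.4833 F [ 0.1  0.8 -0.1] w 39.3
[[25.8, 2.3, 13.8, -0.003, 0.0, -0.006], [25.8, 2.4, 13.8, -0.003, 0.0, -0.006], [25.8, 2.5, 13.8, -0.003, 0.0, -0.006], [25.8, 2.6, 13.8, -0.003, 0.0, -0.006]]
```

{"method": "move_arm", "body": {
  "deltas": [
    [26, 2, 13, 0, 0, -0.005],
    [26, 2, 13, 0, 0, -0.005],
    [24, 2, 12, 0, 0, -0.005],
    [17, 2, 8, 0, 0, -0.005],
    [0, 0, 0, 0, 0, 0]
  ]
}}

```text
t: 6.9
ee_pos: [625.8, 238.6, 105.2]
orientation: [-2.059, -2.351, 0.029]
ft_force: [-0.1, -0.2, -0.3]
width: 39.5
```

```bash
python3 plan.py 635.5 239 13 1.698 35;python3 -c "
from h import *
d=grab('side','s5');big(d,150,150,300,260,5,'s5z')"
```

```text
at [625.8 238.6 105.2] phi 1.703 t 6.9 F [-0.1 -0.2 -0.3] w 39.5
[[-0.3, 4.0, 30.7, -0.008, 0.0, 0.002], [-0.3, 3.7, 30.7, -0.008, 0.0, 0.002], [-0.3, 3.5, 30.7, -0.008, 0.0, 0.002]]
```

View pics/s5z.png

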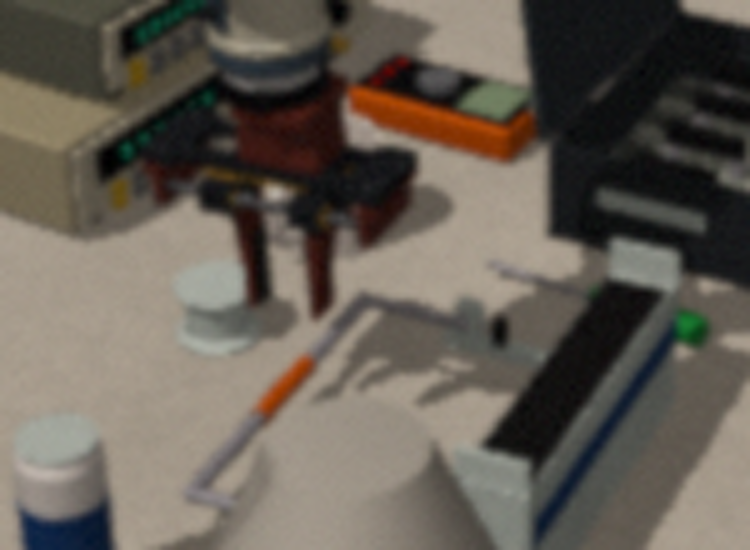

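{"method": "move_arm", "body": {
  "deltas": [
    [0, 8, 20, -0.01, 0, 0],
    [0, 4, 22, -0.01, 0, 0],
    [0, 0, 15, 0, 0, 0],
    [0, 0, 0, 0, 0, 0]
  ]
}}

```text
t: 7.28
ee_pos: [637.7, 235.9, 47.2]
orientation: [-2.071, -2.362, 0.004]
ft_force: [-0.2, -0.7, -0.3]
width: 39.5
```

```bash
python3 plan.py 635.5 239 13 1.698 35
```

```text
at [637.7 235.9  47.2] phi 1.702 t 7.2833 F [-0.2 -0.7 -0.3] w 39.5
[[3.4, -1.7, 34.2, -0.002, 0.001, 0.004]]
```

{"method": "move_arm", "body": {
  "deltas": [
    [2, -2, 15, 0, 0, 0],
    [0, 0, 13, 0, 0, 0],
    [0, 0, 4, 0, 0, 0],
    [0, 0, 0, 0, 0, 0]
  ]
}}

```text
t: 7.62
ee_pos: [636.8, 233.7, 15.9]
orientation: [2.075, 2.358, -0.002]
ft_force: [0.1, -0.1, -0.0]
width: 39.4
```

```bash
python3 plan.py 635.5 239 13 1.698 35;python3 -c "
from h import *
d=grab('side','s6');big(d,170,180,260,250,7,'s6z')"
```

```text
at [636.8 233.7  15.9] phi 1.698 t 7.6167 F [ 0.1 -0.1 -0. ] w 39.4
[[5.4, -0.6, 2.9, -0.001, 0.001, 0.0]]
```

View pics/s6z.png

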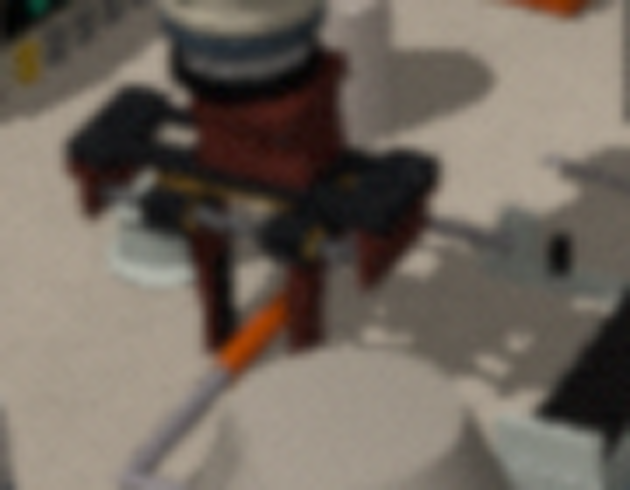

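The fingers straddle the sleeve. I'll close on it.

{"method": "move_arm", "body": {
  "deltas": [
    [0, 0, 2, 0, 0, 0],
    [0, 0, 0, 0, 0, 0],
    [0, 0, 0, 0, 0, 0],
    [0, 0, 0, 0, 0, 0],
    [0, 0, 0, 0, 0, 0]
  ],
  "hand": 1
}}

```text
t: 8.08
ee_pos: [637.9, 233.7, 17.4]
orientation: [2.075, 2.357, 0.001]
ft_force: [-1.6, -0.5, -1.8]
width: 11.3
```

```bash
python3 swing.py 558 226.5 30 80 .128 -16 .16 2.07 -1
```

```text
theta 0.043 rad 80.2 lat -3.1 phi 1.698 F [-1.6 -0.5 -1.8] w 11.3 t 8.0833
[[0.0, -1.7, -12.7, 0.001, 0.001, -0.001], [0.0, -3.6, -12.3, 0.0, 0.0, 0.0], [0.0, -5.5, -11.6, 0.0, 0.0, 0.0], [0.0, -7.2, -10.5, 0.0, 0.0, 0.0], [0.0, -8.8, -9.2, 0.0, 0.0, 0.0]]
[[0.0, -10.2, -7.7, 0.0, 0.0, 0.0], [0.0, -11.3, -6.0, 0.0, 0.0, 0.0], [0.0, -12.1, -4.1, 0.0, 0.0, 0.0], [0.0, -12.6, -2.1, 0.0, 0.0, 0.0], [0.0, -12.8, -0.1, 0.0, 0.0, 0.0]]
```

```bash
python3 swing.py 558.6 226.5 30 80 .128 -12.6 .12 2.07 -1
```

```text
theta 0.0 rad 79.5 lat -3.0 phi 1.698 F [-1.6 -0.5 -1.8] w 11.3 t 8.0833
[[0.0, -0.1, -9.6, 0.001, 0.001, -0.001], [0.0, -1.7, -9.4, 0.0, 0.0, 0.0], [0.0, -2.8, -9.2, 0.0, 0.0, 0.0], [0.0, -3.9, -8.8, 0.0, 0.0, 0.0], [0.0, -4.9, -8.2, 0.0, 0.0, 0.0]]
[[0.0, -5.9, -7.6, 0.0, 0.0, 0.0], [0.0, -6.7, -6.8, 0.0, 0.0, 0.0], [0.0, -7.5, -6.0, 0.0, 0.0, 0.0], [0.0, -8.2, -5.0, 0.0, 0.0, 0.0], [0.0, -8.7, -4.0, 0.0, 0.0, 0.0]]
```

{"method": "move_arm", "body": {
  "deltas": [
    [0, 0, -6, 0, 0, 0],
    [0, -1, -9, 0, 0, 0],
    [0, -2, -9, 0, 0, 0],
    [0, -4, -9, 0, 0, 0],
    [0, -5, -8, 0, 0, 0]
  ]
}}

```text
t: 8.5
ee_pos: [627.1, 232.3, 60.5]
orientation: [2.073, 2.355, 0.005]
ft_force: [3.0, -0.4, -4.4]
width: 11.1
```

```bash
python3 swing.py 558.6 226.5 30 80 .128 -12.6 .12 2.07 -1
```

```text
theta 0.561 rad 81.1 lat -3.0 phi 1.698 F [ 3.  -0.4 -4.4] w 11.1 t 8.5
[[0.0, -6.5, -7.2, 0.005, 0.001, 0.0], [0.0, -6.5, -7.1, 0.0, 0.0, 0.0], [0.0, -7.3, -6.3, 0.0, 0.0, 0.0], [0.0, -8.0, -5.3, 0.0, 0.0, 0.0], [0.0, -8.6, -4.3, 0.0, 0.0, 0.0]]
[[0.0, -9.0, -3.3, 0.0, 0.0, 0.0], [0.0, -9.3, -2.2, 0.0, 0.0, 0.0], [0.0, -9.5, -1.1, 0.0, 0.0, 0.0], [0.0, -9.6, 0.1, 0.0, 0.0, 0.0], [0.0, -9.5, 1.2, 0.0, 0.0, 0.0]]
```

{"method": "move_arm", "body": {
  "deltas": [
    [0, -6, -7, 0, 0, 0],
    [0, -7, -7, 0, 0, 0],
    [0, -7, -6, 0, 0, 0],
    [0, -8, -5, 0, 0, 0],
    [0, -9, -4, 0, 0, 0]
  ]
}}

```text
t: 8.92
ee_pos: [590.8, 227.5, 96.9]
orientation: [2.068, 2.351, 0.019]
ft_force: [3.9, -2.0, -0.8]
width: 11.0
```

```bash
python3 swing.py 558.6 226.5 30 80 .128 -12.6 .12 2.07 -1
```

```text
theta 1.187 rad 85.7 lat -3.1 phi 1.698 F [ 3.9 -2.  -0.8] w 11.0 t 8.9167
[[0.0, -11.3, 2.0, 0.016, 0.0, 0.0], [0.0, -9.4, -1.9, 0.0, 0.0, 0.0], [0.0, -9.6, -0.8, 0.0, 0.0, 0.0], [0.0, -9.6, 0.3, 0.0, 0.0, 0.0], [0.0, -9.5, 1.5, 0.0, 0.0, 0.0]]
[[0.0, -9.2, 2.6, 0.0, 0.0, 0.0], [0.0, -8.9, 3.7, 0.0, 0.0, 0.0], [0.0, -3.0, 1.6, 0.0, 0.0, 0.0]]
```

{"method": "move_arm", "body": {
  "deltas": [
    [0, -9, 2, 0.01, 0, 0],
    [0, -9, 1, 0, 0, 0],
    [0, -9, 1, 0, 0, 0],
    [0, -9, 1, 0, 0, 0],
    [0, -9, 2, 0, 0, 0]
  ]
}}

```text
t: 9.33
ee_pos: [556.9, 224.0, 103.4]
orientation: [2.057, 2.342, 0.052]
ft_force: [4.4, -2.4, 4.8]
width: 11.5
```

```bash
python3 swing.py 558.6 226.5 30 80 .128 -12.6 .12 2.07 -1;python3 -c "
from h import *
d=grab('side','s7');big(d,180,160,300,250,6,'s7z')"
```

```text
theta 1.594 rad 86.0 lat -2.3 phi 1.7 F [ 4.4 -2.4  4.8] w 11.5 t 9.3333
[[0.0, -9.7, 6.4, 0.041, -0.004, 0.001], [0.0, -9.4, 1.9, 0.0, 0.0, 0.0], [0.0, -9.1, 3.0, 0.0, 0.0, 0.0], [0.0, -8.4, 4.0, 0.0, 0.0, 0.0]]
```

View pics/s7z.png

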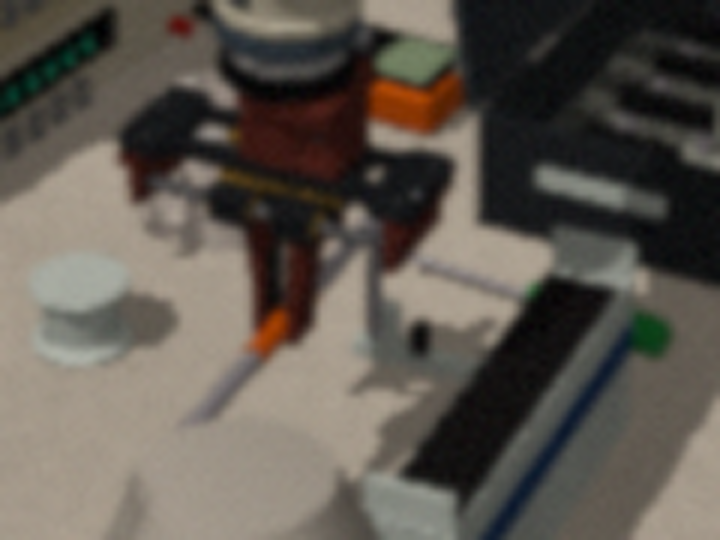

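{"method": "move_arm", "body": {
  "deltas": [
    [0, -9, 4, 0.03, 0, 0],
    [0, -9, 3, 0.01, 0, 0],
    [0, -8, 3, 0.01, 0, 0],
    [0, -7, 3, 0, 0, 0],
    [0, -5, 2, 0, 0, 0]
  ]
}}

```text
t: 9.8
ee_pos: [520.1, 219.5, 94.1]
orientation: [-2.07, -2.361, -0.011]
ft_force: [23.7, -5.3, 4.1]
width: 11.2
```

```bash
python3 swing.py 558.6 226.5 30 80 .128 -12.6 .12 2.07 -1
```

```text
theta 2.042 rad 86.1 lat -2.0 phi 1.702 F [23.7 -5.3  4.1] w 11.2 t 9.8
[[0.0, 0.7, 6.5, 0.004, -0.006, 0.003]]
```

{"method": "move_arm", "body": {
  "deltas": [
    [0, 1, 0, 0, 0, 0],
    [0, 0, 0, 0, 0, 0]
  ]
}}

```text
t: 9.97
ee_pos: [520.3, 219.4, 94.2]
orientation: [-2.071, -2.362, -0.012]
ft_force: [6.8, 0.1, -1.0]
width: 11.1
```

{"method": "move_arm", "body": {
  "deltas": [
    [0, 0, 0, 0, 0, 0],
    [0, 0, 0, 0, 0, 0],
    [0, 0, 0, 0, 0, 0]
  ],
  "hand": 0.2
}}

```text
t: 10.22
ee_pos: [516.0, 218.9, 92.6]
orientation: [-2.068, -2.358, -0.003]
ft_force: [0.3, 0.7, 0.3]
width: 27.5
```

{"method": "move_arm", "body": {
  "deltas": [
    [0, 0, -10, 0, 0, 0],
    [0, 0, -20, 0, 0, 0],
    [0, 0, -30, 0, 0, 0],
    [0, 0, -30, 0, 0, 0],
    [0, 0, -20, 0, 0, 0]
  ]
}}

```text
t: 10.63
ee_pos: [508.3, 216.6, 200.9]
orientation: [-2.06, -2.35, 0.027]
ft_force: [-0.5, 0.8, -0.7]
width: 35.2
```

```bash
python3 plan.py 480 300 250 1.698 35;python3 -c "
from h import *
d=grab('side','s8');big(d,180,160,300,260,6,'s8z')
d=grab('top','t8');np.savez('top8.npz',**d);big(d,120,150,380,270,3,'t8z')"
```

```text
at [508.3 216.6 200.9] phi 1.702 t 10.6333 F [-0.5  0.8 -0.7] w 35.2
[[28.8, -6.1, -16.2, -0.008, 0.0, 0.001], [28.8, -6.0, -16.3, -0.008, 0.0, 0.001], [28.8, -5.9, -16.3, -0.008, 0.0, 0.001]]
```

View pics/s8z.png

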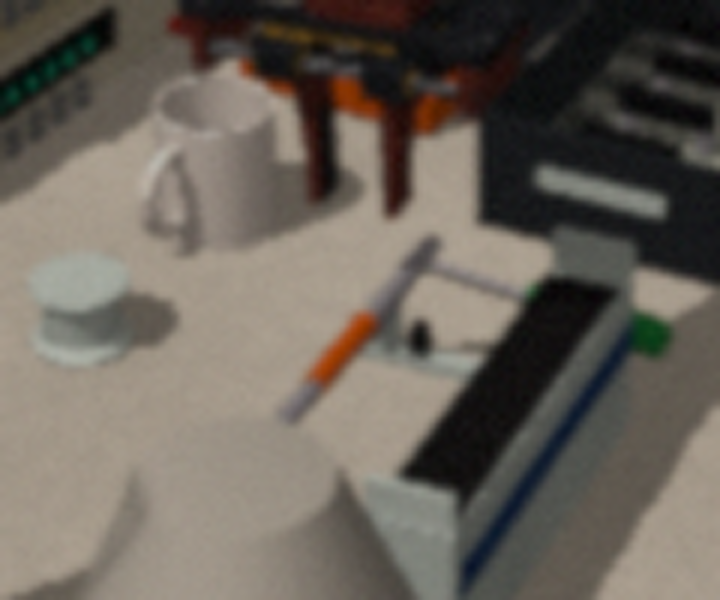

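View pics/t8z.png

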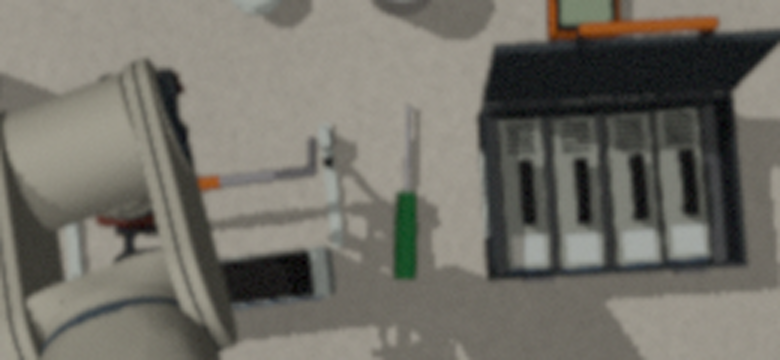

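```bash
cat > mods.py <<'E'
from h import *
import sys
def grips(d,box,zt,thr=40,amin=20,ar=2.2):
    x0,y0,x1,y1=box;g=cv2.cvtColor(np.ascontiguousarray(d["frame"]),cv2.COLOR_RGB2GRAY)
    k=4;G=cv2.resize(g[y0:y1,x0:x1],None,fx=k,fy=k,interpolation=cv2.INTER_CUBIC);m=(G<thr).astype(np.uint8)*255
    out=[]
    C=cloud(d)
    for i,s,c,mm in comps(m,amin*k*k):
        v,u=np.nonzero(mm);U=(u+.5)/k-.5+x0;V=(v+.5)/k-.5+y0
        P=plane(d,np.c_[U,V],zt)[:,:2].astype(np.float32);(cx,cy),(a,b),ang=cv2.minAreaRect(P)
        vx,vy,_,_=cv2.fitLine(P,cv2.DIST_L2,0,.01,.01).ravel()
        Z=C[np.round(V).astype(int),np.round(U).astype(int),2]
        if max(a,b)<50 or max(a,b)>95 or min(a,b)>30: continue
        out.append((U.mean(),V.mean(),cx,cy,max(a,b),min(a,b),np.arctan(vy/vx),np.percentile(Z,60)))
    return np.array(out)
if __name__=="__main__":
    d=load("top8.npz");g=grips(d,(282,182,368,240),68,thr=int(sys.argv[1]))
    print(g.round(3))
E
for t in 30 40 50; do python3 mods.py $t; done; python3 -c "
from h import *
d=load('top8.npz');big(d,280,175,370,245,8,'t8c')"
```

```text
[[ 3.49388e+02  2.10311e+02  5.32193e+02 -2.94267e+02  6.29620e+01
   1.09170e+01  8.30000e-02  6.88000e+01]
 [ 3.32794e+02  2.12105e+02  5.25791e+02 -2.42464e+02  6.20090e+01
   9.44900e+00  8.50000e-02  6.89790e+01]
 [ 3.13987e+02  2.13194e+02  5.21437e+02 -1.83708e+02  6.11300e+01
   9.01300e+00  6.30000e-02  6.87730e+01]
 [ 2.95410e+02  2.13749e+02  5.18733e+02 -1.25584e+02  6.04290e+01
   8.94500e+00  7.40000e-02  6.95280e+01]]
[[ 3.49390e+02  2.10296e+02  5.31847e+02 -2.94340e+02  6.53410e+01
   1.27660e+01  8.50000e-02  6.87480e+01]
 [ 3.32784e+02  2.12045e+02  5.26130e+02 -2.42479e+02  6.43500e+01
   1.17480e+01  8.70000e-02  6.89330e+01]
 [ 3.14027e+02  2.13201e+02  5.21106e+02 -1.83779e+02  6.35030e+01
   1.07300e+01  6.70000e-02  6.88440e+01]
 [ 2.95418e+02  2.13850e+02  5.18364e+02 -1.25508e+02  6.28010e+01
   1.16370e+01  7.60000e-02  6.93830e+01]]
[[ 3.49401e+02  2.10245e+02  5.32180e+02 -2.94341e+02  6.77020e+01
   1.47560e+01  8.70000e-02  6.83680e+01]
 [ 3.32797e+02  2.12075e+02  5.26468e+02 -2.42332e+02  6.67920e+01
   1.38580e+01  8.70000e-02  6.88960e+01]
 [ 3.14059e+02  2.13320e+02  5.21000e+02 -1.83861e+02  6.50950e+01
   1.30550e+01  6.90000e-02  6.88000e+01]
 [ 2.95400e+02  2.13809e+02  5.18747e+02 -1.25589e+02  6.50370e+01
   1.38020e+01  7.90000e-02  6.93650e+01]]
```

View pics/t8c.png

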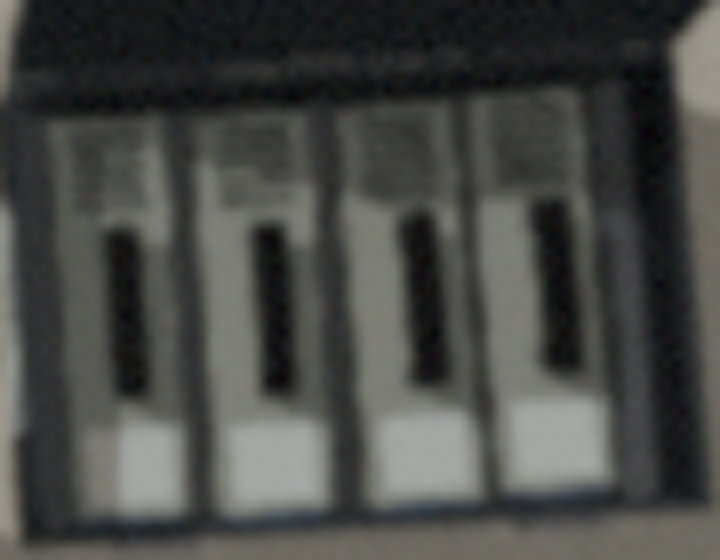

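```bash
python3 plan.py 518.5 -125.6 200 0.078 35 .115
```

```text
at [510.1 217.3 202.3] phi 1.702 t 10.7333 F [ 0.3 -0.4 -0.5] w 35.1
[[-22.7, -2.4, 0.1, -0.001, 0.001, 0.108], [-22.9, 0.0, 0.1, -0.001, 0.001, 0.108], [-22.7, 2.5, 0.1, -0.001, 0.001, 0.108], [-22.3, 5.0, 0.1, -0.001, 0.001, 0.108], [-21.7, 7.3, 0.1, -0.001, 0.001, 0.108]]
[[-20.7, 9.6, 0.1, -0.001, 0.001, 0.108], [-19.6, 11.8, 0.1, -0.001, 0.001, 0.108], [-18.2, 13.9, 0.1, -0.001, 0.001, 0.108], [-16.6, 15.7, 0.1, -0.001, 0.001, 0.108], [-14.8, 17.4, 0.1, -0.001, 0.001, 0.108]]
[[-12.8, 18.9, 0.1, -0.001, 0.001, 0.108], [-10.7, 20.2, 0.1, -0.001, 0.001, 0.108], [-8.4, 21.2, 0.1, -0.001, 0.001, 0.108], [-6.1, 22.0, 0.1, -0.001, 0.001, 0.108], [-3.7, 22.6, 0.1, -0.001, 0.001, 0.108]]
```

{"method": "move_arm", "body": {
  "deltas": [
    [-23, -2, 0, 0, 0, 0.108],
    [-23, 0, 0, 0, 0, 0.108],
    [-23, 2, 0, 0, 0, 0.108],
    [-22, 5, 0, 0, 0, 0.108],
    [-22, 7, 0, 0, 0, 0.108]
  ]
}}

```text
t: 11.15
ee_pos: [508.6, 102.6, 200.5]
orientation: [-2.627, -1.699, 0.029]
ft_force: [-0.6, 0.2, -0.2]
width: 35.2
```

{"method": "move_arm", "body": {
  "deltas": [
    [-21, 10, 0, 0, 0, 0.108],
    [-20, 12, 0, 0, 0, 0.108],
    [-18, 14, 0, 0, 0, 0.108],
    [-17, 16, 0, 0, 0, 0.108],
    [-15, 17, 0, 0, 0, 0.108]
  ]
}}

```text
t: 11.57
ee_pos: [502.3, -17.8, 195.4]
orientation: [-2.999, -0.896, 0.051]
ft_force: [0.8, 0.8, 0.1]
width: 35.3
```

```bash
python3 plan.py 518.5 -125.6 160 0.078 35 .115
```

```text
at [502.3 -17.8 195.4] phi 0.581 t 11.5667 F [0.8 0.8 0.1] w 35.3
[[-8.9, 19.9, 6.9, -0.003, 0.007, 0.101], [-6.9, 20.7, 6.9, -0.003, 0.007, 0.101], [-4.9, 21.3, 7.0, -0.003, 0.007, 0.101], [-2.7, 21.7, 7.0, -0.003, 0.007, 0.101], [-0.6, 21.8, 7.0, -0.003, 0.007, 0.101]]
```

{"method": "move_arm", "body": {
  "deltas": [
    [-9, 20, 5, 0, 0.01, 0.1],
    [-7, 20, 5, 0, 0.01, 0.1],
    [-5, 20, 5, 0, 0.01, 0.1],
    [-3, 20, 5, 0, 0.01, 0.1],
    [0, 18, 5, 0, 0, 0.08]
  ],
  "hand": 0.05
}}

```text
t: 11.98
ee_pos: [510.7, -122.9, 164.4]
orientation: [-3.12, -0.114, 0.007]
ft_force: [0.2, -0.3, -0.3]
width: 42.0
```

{"method": "move_arm", "body": {
  "deltas": [
    [0, 0, 0, 0, 0, 0]
  ]
}}

```text
t: 12.07
ee_pos: [509.6, -124.9, 162.6]
orientation: [-3.12, -0.105, 0.011]
ft_force: [-0.0, 0.4, 0.4]
width: 41.5
```

```bash
python3 -c "
from h import *
d=grab('top','t9');np.savez('top9.npz',**d);big(d,120,150,380,270,3,'t9z')
d=grab('side','s9');np.savez('side9.npz',**d);big(d,180,100,380,260,4,'s9z')";python3 plan.py 518.5 -125.6 100 0.078 35 .115
```

```text
at [ 509.5 -122.8  163.3] phi 0.073 t 12.1667 F [-0.2 -0.7 -0.5] w 42.1
[[4.6, 2.4, 31.6, -0.01, 0.003, -0.002], [4.5, 2.0, 31.6, -0.01, 0.003, -0.002]]
```

View pics/t9z.png

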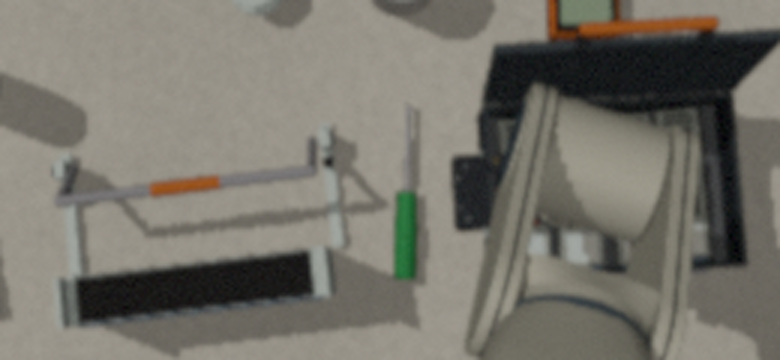

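View pics/s9z.png

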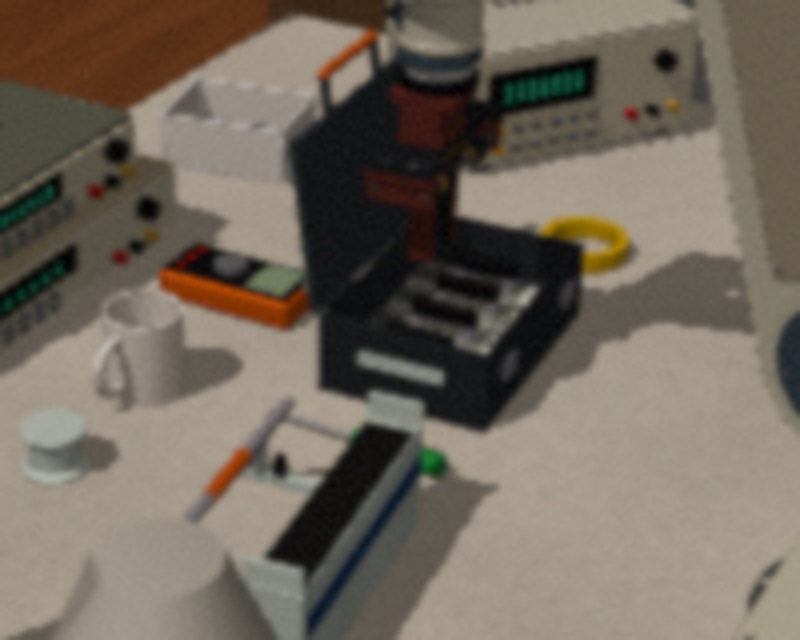

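```bash
python3 - <<'E'
from h import *
t=load("top9.npz");s=load("side9.npz");C=cloud(t)
def ob(d,box,z):
    m=orange(d,(3,90,60));k=np.zeros_like(m);x0,y0,x1,y1=box;k[y0:y1,x0:x1]=m[y0:y1,x0:x1]
    v,u=np.nonzero(k);P=plane(d,np.c_[u,v],z);return (u.mean(),v.mean()),P.mean(0)
a,pa=ob(t,(165,200,200,220),104);b,pb=ob(s,(225,205,250,230),104)
print(a,b,pa,pb,tri(t,a,s,b))
# ledge via dark strip, upsampled
g=cv2.cvtColor(np.ascontiguousarray(t["frame"]),cv2.COLOR_RGB2GRAY);k=4
for thr in(45,60,75):
    G=cv2.resize(g[228:262,138:236],None,fx=k,fy=k,interpolation=cv2.INTER_CUBIC);m=(G<thr).astype(np.uint8)*255
    m=cv2.morphologyEx(m,cv2.MORPH_OPEN,np.ones((17,17)))
    c=max(comps(m),key=lambda c:c[1][4]);v,u=np.nonzero(c[3]);P=plane(t,np.c_[(u+.5)/k-.5+138,(v+.5)/k-.5+228],106)[:,:2].astype(np.float32)
    print("dark",thr,cv2.minAreaRect(P))
for lo,hi in((100,112),(115,140),(100,140)):
    R=C[225:265,135:238];q=(R[...,2]>lo)&(R[...,2]<hi);P=R[q];print(lo,hi,len(P),np.median(P[:,2]).round(1),cv2.minAreaRect(P[:,:2].astype(np.float32)))
R=C[195:225,138:226];q=(R[...,2]>92)&(R[...,2]<125);P=R[q];print("bar",len(P),np.median(P[:,2]),cv2.fitLine(P[:,:2].astype(np.float32),cv2.DIST_HUBER,0,.01,.01).ravel(),cv2.minAreaRect(P[:,:2].astype(np.float32)))
E
```

```text
(np.float64(181.08), np.float64(211.58)) (np.float64(236.768115942029), np.float64(217.65217391304347)) [518.44651262 224.62943646 104.        ] [514.73488918 224.58830243 104.        ] (array([517.096628  , 224.03106828, 102.98406014]), np.float64(3.197074749478383))
dark 45 ((417.2514343261719, 211.33421325683594), (39.72239303588867, 229.66180419921875), 7.495886325836182)
dark 60 ((416.865478515625, 211.49366760253906), (42.55790710449219, 232.06399536132812), 7.410992622375488)
dark 75 ((416.66058349609375, 211.61721801757812), (45.38447952270508, 234.20166015625), 7.5271124839782715)
100 112 1427 106.2 ((419.2272033691406, 208.82183837890625), (49.9892692565918, 263.3146057128906), 7.567907810211182)
115 140 94 127.2 ((418.6205749511719, 211.02996826171875), (47.81890106201172, 268.54583740234375), 7.129494667053223)
100 140 1529 106.4 ((418.9237365722656, 211.10592651367188), (49.9892692565918, 268.63970947265625), 7.567907810211182)
bar 374 104.95532130440438 [ 1.3157746e-01 -9.9130589e-01  5.1964594e+02  2.2289548e+02] ((521.4530029296875, 223.89920043945312), (17.754911422729492, 264.82757568359375), 7.520772457122803)
```

{"method": "move_arm", "body": {
  "deltas": [
    [5, 2, 20, -0.01, 0, 0],
    [4, 1, 25, -0.01, 0, 0],
    [0, 0, 20, 0, 0, 0],
    [0, 0, 10, 0, 0, 0],
    [0, 0, 0, 0, 0, 0]
  ]
}}

```text
t: 12.58
ee_pos: [518.4, -119.7, 87.0]
orientation: [-3.138, -0.136, 0.008]
ft_force: [-0.4, 0.3, -0.2]
width: 41.5
```

```bash
python3 plan.py 518.5 -125.6 43 0.078 35 .115
```

```text
at [ 518.4 -119.7   87. ] phi 0.087 t 12.5833 F [-0.4  0.3 -0.2] w 41.5
[[-0.1, 3.0, 22.0, 0.0, 0.003, 0.004], [-0.1, 3.0, 22.0, 0.0, 0.003, 0.004]]
```

{"method": "move_arm", "body": {
  "deltas": [
    [0, 6, 0, 0, 0, 0],
    [0, 0, 0, 0, 0, 0]
  ]
}}

```text
t: 12.75
ee_pos: [518.7, -124.4, 87.4]
orientation: [-3.137, -0.142, 0.01]
ft_force: [0.5, -0.5, 0.3]
width: 41.9
```

```bash
python3 plan.py 518.5 -125.6 43 0.078 35 .115; python3 -c "
from h import *
d=grab('side','s10');big(d,240,120,360,220,6,'s10z')"
```

```text
at [ 518.7 -124.4   87.4] phi 0.091 t 12.75 F [ 0.5 -0.5  0.3] w 41.9
[[0.0, 0.6, 22.2, -0.001, 0.003, 0.006], [-0.1, 0.6, 22.2, -0.001, 0.003, 0.006]]
```

View pics/s10z.png

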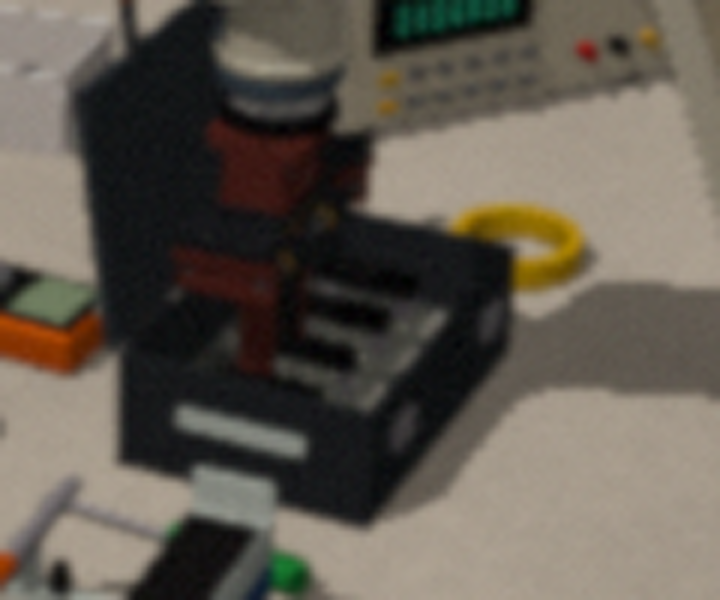

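{"method": "move_arm", "body": {
  "deltas": [
    [0, 1, 10, 0, 0, 0.006],
    [0, 0, 15, 0, 0, 0.006],
    [0, 0, 10, 0, 0, 0],
    [0, 0, 6, 0, 0, 0],
    [0, 0, 0, 0, 0, 0]
  ],
  "hand": 0.3
}}

```text
t: 13.22
ee_pos: [521.7, -126.4, 47.7]
orientation: [3.138, 0.12, 0.003]
ft_force: [-0.5, -0.6, 0.7]
width: 30.4
```

```bash
python3 plan.py 518.5 -125.6 43 0.078 35 .115
```

```text
at [ 521.7 -126.4   47.7] phi 0.077 t 13.2167 F [-0.5 -0.6  0.7] w 30.4
[[-3.1, -1.1, 4.7, 0.001, -0.002, -0.001]]
```

{"method": "move_arm", "body": {
  "deltas": [
    [-2, -1, 4, 0, 0, 0],
    [0, 0, 0, 0, 0, 0],
    [0, 0, 0, 0, 0, 0],
    [0, 0, 0, 0, 0, 0],
    [0, 0, 0, 0, 0, 0]
  ],
  "hand": 1
}}

```text
t: 13.63
ee_pos: [519.6, -126.1, 43.6]
orientation: [3.137, 0.12, 0.003]
ft_force: [0.6, -0.4, -4.1]
width: 13.9
```

```bash
python3 plan.py 518.5 -125.6 280 0.078 35 .115
```

```text
at [ 519.6 -126.1   43.6] phi 0.076 t 13.6333 F [ 0.6 -0.4 -4.1] w 13.9
[[-0.1, 0.0, -33.8, 0.0, 0.0, 0.0], [-0.1, 0.0, -33.8, 0.0, 0.0, 0.0], [-0.1, 0.0, -33.8, 0.0, 0.0, 0.0], [-0.1, 0.0, -33.8, 0.0, 0.0, 0.0], [-0.1, -0.1, -33.8, 0.0, 0.0, 0.0]]
[[-0.1, -0.1, -33.8, 0.0, 0.0, 0.0], [-0.1, -0.1, -33.8, 0.0, 0.0, 0.0]]
```

Width is 13.9, so the grip is pinched. I'll lift.

{"method": "move_arm", "body": {
  "deltas": [
    [0, 0, -8, 0, 0, 0],
    [0, 0, -15, 0, 0, 0],
    [0, 0, -20, 0, 0, 0],
    [0, 0, -25, 0, 0, 0],
    [0, 0, -25, 0, 0, 0]
  ]
}}

```text
t: 14.05
ee_pos: [515.9, -124.9, 136.4]
orientation: [-3.138, -0.119, 0.011]
ft_force: [0.3, -1.3, -3.3]
width: 13.6
```

{"method": "move_arm", "body": {
  "deltas": [
    [0, 0, -30, 0, 0, 0],
    [0, 0, -30, 0, 0, 0],
    [0, 0, -30, 0, 0, 0],
    [0, 0, -25, 0, 0, 0],
    [0, 0, 0, 0, 0, 0]
  ]
}}

```text
t: 14.47
ee_pos: [516.3, -124.1, 264.0]
orientation: [-3.138, -0.12, 0.003]
ft_force: [-0.2, -0.2, -1.8]
width: 13.9
```

```bash
python3 plan.py 466 308 260 0.131 36 .115;python3 -c "
from h import *
d=grab('side','s11');big(d,180,70,380,230,4,'s11z')"
```

```text
at [ 516.3 -124.1  264. ] phi 0.077 t 14.4667 F [-0.2 -0.2 -1.8] w 13.9
[[-1.3, -33.4, 0.3, 0.0, 0.0, -0.004], [-1.2, -33.4, 0.3, 0.0, 0.0, -0.004], [-1.0, -33.4, 0.3, 0.0, 0.0, -0.004], [-0.9, -33.5, 0.3, 0.0, 0.0, -0.004], [-0.8, -33.5, 0.3, 0.0, 0.0, -0.004]]
[[-0.6, -33.5, 0.3, 0.0, 0.0, -0.004], [-0.5, -33.5, 0.3, 0.0, 0.0, -0.004], [-0.3, -33.5, 0.3, 0.0, 0.0, -0.004], [-0.2, -33.5, 0.3, 0.0, 0.0, -0.004], [-0.1, -33.5, 0.3, 0.0, 0.0, -0.004]]
[[0.1, -33.5, 0.3, 0.0, 0.0, -0.004], [0.2, -33.5, 0.3, 0.0, 0.0, -0.004], [0.4, -33.5, 0.3, 0.0, 0.0, -0.004]]
```

View pics/s11z.png

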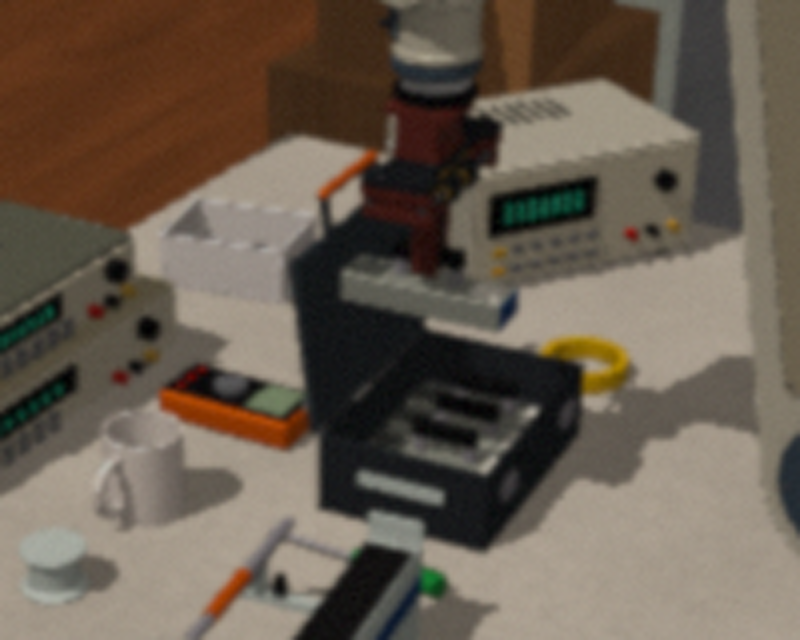

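{"method": "move_arm", "body": {
  "deltas": [
    [-1, -25, 0, 0, 0, -0.004],
    [-1, -33, 0, 0, 0, -0.004],
    [-1, -33, 0, 0, 0, -0.004],
    [-1, -33, 0, 0, 0, -0.004],
    [-1, -33, 0, 0, 0, -0.004]
  ]
}}

```text
t: 14.93
ee_pos: [492.3, 32.4, 255.1]
orientation: [-3.138, -0.139, 0.019]
ft_force: [0.5, 0.8, -3.5]
width: 14.2
```

{"method": "move_arm", "body": {
  "deltas": [
    [-1, -33, 0, 0, 0, -0.004],
    [-1, -33, 0, 0, 0, -0.004],
    [0, -33, 0, 0, 0, -0.004],
    [0, -33, 0, 0, 0, -0.004],
    [0, -33, 0, 0, 0, -0.004]
  ]
}}

```text
t: 15.35
ee_pos: [464.7, 202.6, 244.9]
orientation: [3.135, 0.17, -0.046]
ft_force: [0.7, 0.5, -3.7]
width: 14.1
```

```bash
python3 plan.py 467 308 230 0.131 36 .115
```

```text
at [464.7 202.6 244.9] phi 0.109 t 15.35 F [ 0.7  0.5 -3.7] w 14.1
[[4.7, -34.9, 4.8, 0.0, 0.01, -0.007], [4.9, -34.8, 4.9, 0.0, 0.01, -0.007], [5.1, -34.8, 4.9, 0.0, 0.01, -0.007]]
```

{"method": "move_arm", "body": {
  "deltas": [
    [6, -33, 0, 0, 0.015, -0.007],
    [6, -33, 0, 0, 0.015, -0.007],
    [5, -25, 0, 0, 0.01, -0.007],
    [3, -10, 0, 0, 0, 0],
    [0, 0, 0, 0, 0, 0]
  ]
}}

```text
t: 15.77
ee_pos: [464.3, 313.0, 233.4]
orientation: [3.129, 0.215, -0.005]
ft_force: [0.6, 0.6, -3.6]
width: 13.8
```

```bash
python3 plan.py 467 308 190 0.131 36 .115
```

```text
at [464.3 313.  233.4] phi 0.137 t 15.7667 F [ 0.6  0.6 -3.6] w 13.8
[[1.1, 2.6, 21.7, 0.002, 0.002, 0.003], [1.0, 2.6, 21.7, 0.002, 0.002, 0.003]]
```

{"method": "move_arm", "body": {
  "deltas": [
    [1, 3, 18, 0, 0, 0.003],
    [1, 2, 20, 0, 0, 0.003],
    [0, 0, 16, 0, 0, 0],
    [0, 0, 6, 0, 0, 0],
    [0, 0, 0, 0, 0, 0]
  ]
}}

```text
t: 16.18
ee_pos: [463.5, 301.7, 166.3]
orientation: [3.124, 0.205, -0.019]
ft_force: [0.0, -0.2, -3.5]
width: 13.8
```

```bash
python3 plan.py 467 308 143.6 0.131 36 .115
```

```text
at [463.5 301.7 166.3] phi 0.131 t 16.1833 F [ 0.  -0.2 -3.5] w 13.8
[[4.6, -6.0, 22.6, 0.01, 0.013, 0.0]]
```

{"method": "move_arm", "body": {
  "deltas": [
    [4, -4, 5, 0.01, 0.012, 0],
    [0, 0, 3, 0, 0, 0],
    [0, 0, 0, 0, 0, 0]
  ]
}}

```text
t: 16.43
ee_pos: [466.5, 303.1, 157.7]
orientation: [3.133, 0.201, -0.006]
ft_force: [0.2, -0.2, -3.9]
width: 13.7
```

```bash
python3 plan.py 467 308 143.6 0.131 36 .115
```

```text
at [466.5 303.1 157.7] phi 0.128 t 16.4333 F [ 0.2 -0.2 -3.9] w 13.7
[[1.2, -4.9, 14.1, 0.002, 0.004, -0.003]]
```

{"method": "move_arm", "body": {
  "deltas": [
    [1, -5, 2, 0, 0.005, -0.003],
    [0, 0, 3, 0, 0, 0],
    [0, 0, 3, 0, 0, 0],
    [0, 0, 0, 0, 0, 0]
  ]
}}

```text
t: 16.77
ee_pos: [467.8, 308.2, 151.1]
orientation: [3.134, 0.205, 0.006]
ft_force: [0.0, -0.8, -2.9]
width: 13.6
```

```bash
python3 plan.py 467 308 143.6 0.131 36 .115;python3 -c "
from h import *
d=grab('side','s12');big(d,170,120,310,260,5,'s12z')
d=grab('top','t12');big(d,130,180,250,270,6,'t12z')"
```

```text
at [467.8 308.2 151.1] phi 0.131 t 16.7667 F [ 0.  -0.8 -2.9] w 13.6
[[-0.9, 0.1, 7.5, 0.001, -0.004, 0.0]]
```

View pics/s12z.png

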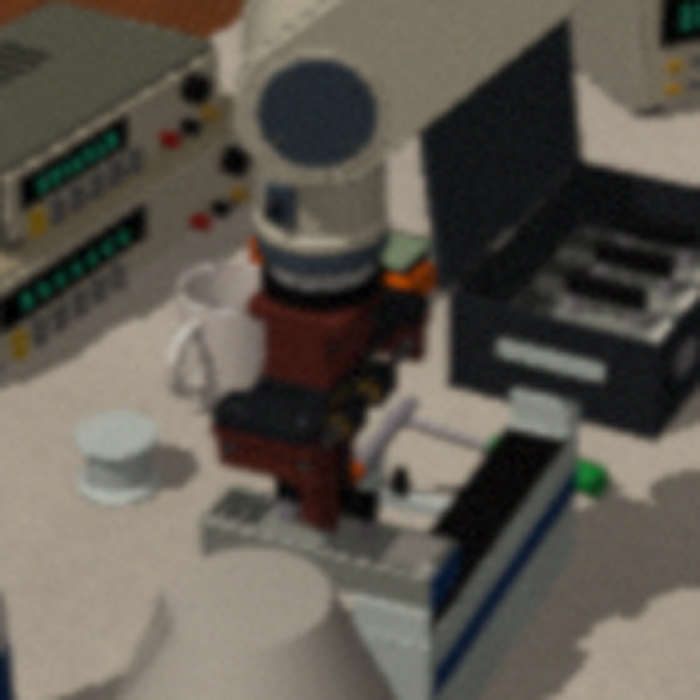

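View pics/t12z.png

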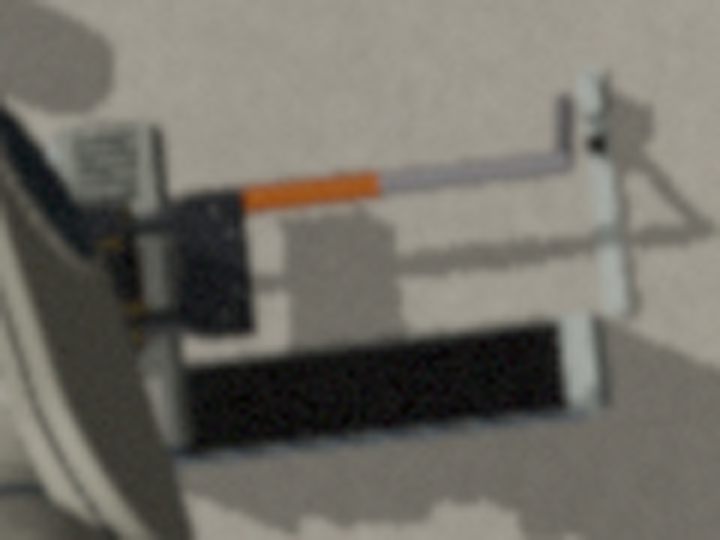

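Hovering about 7 mm above. I'll lower it slowly.

{"method": "move_arm", "body": {
  "deltas": [
    [-1, 0, 3, 0, -0.003, 0],
    [0, 0, 2, 0, 0, 0],
    [0, 0, 2, 0, 0, 0],
    [0, 0, 0, 0, 0, 0]
  ]
}}

```text
t: 17.2
ee_pos: [467.1, 308.4, 144.2]
orientation: [3.134, 0.206, 0.002]
ft_force: [-0.1, -0.7, -3.9]
width: 13.7
```

```bash
python3 plan.py 467 308 143.6 0.131 36 .115
```

```text
at [467.1 308.4 144.2] phi 0.131 t 17.2 F [-0.1 -0.7 -3.9] w 13.7
[[-0.1, 0.4, 0.6, 0.001, -0.001, 0.0]]
```

{"method": "move_arm", "body": {
  "deltas": [
    [0, 0, 1, 0, 0, 0],
    [0, 0, 1, 0, 0, 0],
    [0, 0, 0, 0, 0, 0]
  ]
}}

```text
t: 17.45
ee_pos: [467.4, 308.4, 143.4]
orientation: [3.134, 0.206, 0.003]
ft_force: [-0.2, 0.4, -2.8]
width: 13.9
```

{"method": "move_arm", "body": {
  "deltas": [
    [0, 0, 1.5, 0, 0, 0],
    [0, 0, 1, 0, 0, 0],
    [0, 0, 0, 0, 0, 0]
  ]
}}

```text
t: 17.7
ee_pos: [467.8, 308.5, 143.4]
orientation: [3.134, 0.206, 0.004]
ft_force: [0.4, -0.3, -3.9]
width: 13.8
```

{"method": "move_arm", "body": {
  "deltas": [
    [0, 0, 3, 0, 0, 0],
    [0, 0, 0, 0, 0, 0]
  ]
}}

```text
t: 17.87
ee_pos: [469.0, 308.9, 143.5]
orientation: [-3.134, -0.206, -0.009]
ft_force: [-0.5, -1.0, -3.6]
width: 13.8
```

```bash
python3 plan.py 467 308 143.6 0.131 36 .115;python3 -c "
from h import *
d=grab('side','s13');big(d,190,190,290,260,7,'s13z')"
```

```text
at [469.  308.9 143.5] phi 0.131 t 17.8667 F [-0.5 -1.  -3.6] w 13.8
[[-2.1, 0.7, -0.1, 0.0, -0.006, 0.0]]
```

View pics/s13z.png

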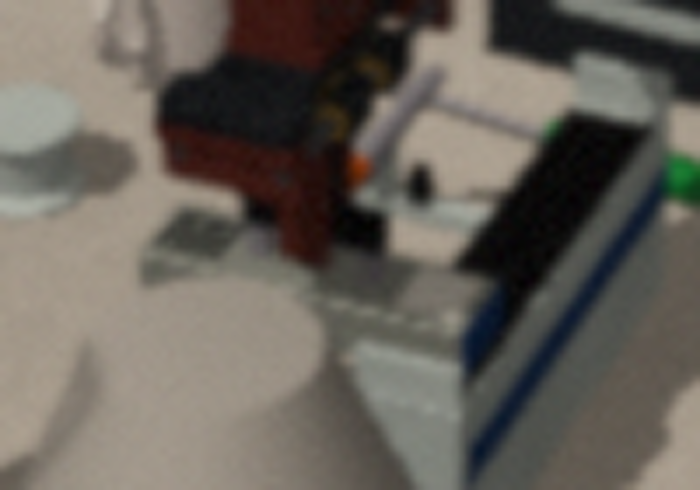

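{"method": "move_arm", "body": {
  "deltas": [
    [-2, 0, 0, 0, -0.006, 0],
    [0, 0, 0, 0, 0, 0]
  ]
}}

```text
t: 18.08
ee_pos: [466.9, 308.8, 143.0]
orientation: [-3.134, -0.206, 0.001]
ft_force: [-2.7, -0.2, 4.3]
width: 13.4
```

{"method": "move_arm", "body": {
  "deltas": [
    [0, 0, 0, 0, 0, 0],
    [0, 0, 0, 0, 0, 0],
    [0, 0, 0, 0, 0, 0]
  ],
  "hand": 0.3
}}

```text
t: 18.33
ee_pos: [467.2, 309.1, 142.6]
orientation: [-3.134, -0.206, 0.0]
ft_force: [0.4, -0.3, -0.1]
width: 28.9
```

```bash
python3 plan.py 467 308 143.6 0.131 36 .115;python3 -c "
from h import *
d=grab('side','s14');big(d,190,190,290,260,7,'s14z')"
```

```text
at [467.2 309.1 142.6] phi 0.131 t 18.3333 F [ 0.4 -0.3 -0.1] w 28.9
[[-0.3, 1.1, -1.0, -0.001, 0.0, 0.0]]
```

View pics/s14z.png

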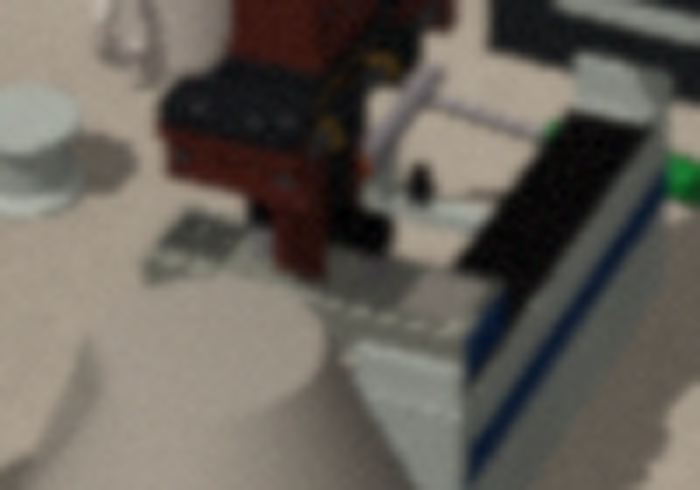

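{"method": "move_arm", "body": {
  "deltas": [
    [0, 0, -12, 0, 0, 0],
    [0, 0, -25, 0, 0, 0],
    [0, 0, -30, 0, 0, 0],
    [0, 0, -30, 0, 0, 0],
    [0, 10, -10, 0, 0, 0]
  ]
}}

```text
t: 18.8
ee_pos: [467.0, 298.8, 252.6]
orientation: [3.132, 0.208, -0.011]
ft_force: [1.7, 0.7, -0.3]
width: 30.8
```

```bash
python3 plan.py 521 -183.8 190 0.07 37 .115;python3 -c "
from h import *
d=grab('top','t15');np.savez('top15.npz',**d)
from mods import *
for th in(30,40):print(grips(d,(282,182,368,240),68,thr=th)[:,2:].round(3))
"
```

```text
at [467.  298.8 252.6] phi 0.132 t 18.8 F [ 1.7  0.7 -0.3] w 30.8
[[-0.7, 34.7, 4.6, 0.0, 0.0, 0.004], [-0.5, 34.7, 4.5, 0.0, 0.0, 0.004], [-0.4, 34.7, 4.5, 0.0, 0.0, 0.004], [-0.2, 34.7, 4.5, 0.0, 0.0, 0.004], [-0.1, 34.7, 4.5, 0.0, 0.0, 0.004]]
[[0.1, 34.7, 4.5, 0.0, 0.0, 0.004], [0.2, 34.7, 4.5, 0.0, 0.0, 0.004], [0.4, 34.7, 4.5, 0.0, 0.0, 0.004], [0.5, 34.7, 4.5, 0.0, 0.0, 0.004], [0.7, 34.7, 4.5, 0.0, 0.0, 0.004]]
[[0.8, 34.7, 4.5, 0.0, 0.0, 0.004], [1.0, 34.7, 4.5, 0.0, 0.0, 0.004], [1.1, 34.7, 4.5, 0.0, 0.0, 0.004], [1.3, 34.7, 4.5, 0.0, 0.0, 0.004]]
[[ 5.32314e+02 -2.94146e+02  6.15700e+01  9.97000e+00  8.00000e-02
   6.95350e+01]
 [ 5.26035e+02 -2.42243e+02  6.14880e+01  9.39600e+00  9.30000e-02
   6.92250e+01]
 [ 5.21031e+02 -1.83806e+02  6.18090e+01  8.72600e+00  7.00000e-02
   6.88690e+01]]
[[ 5.31917e+02 -2.94262e+02  6.51890e+01  1.26210e+01  8.50000e-02
   6.94870e+01]
 [ 5.25728e+02 -2.42406e+02  6.38330e+01  1.14750e+01  9.20000e-02
   6.91160e+01]
 [ 5.20692e+02 -1.83835e+02  6.42350e+01  1.07130e+01  7.20000e-02
   6.88690e+01]]
```

{"method": "move_arm", "body": {
  "deltas": [
    [0, 30, 2, 0, 0, 0.004],
    [0, 38, 3, 0, 0, 0.004],
    [0, 38, 3, 0, 0, 0.004],
    [1, 38, 3, 0, 0, 0.004],
    [1, 38, 3, 0, 0, 0.004]
  ]
}}

```text
t: 19.27
ee_pos: [491.8, 114.2, 238.8]
orientation: [3.136, 0.189, -0.002]
ft_force: [0.8, -0.3, 0.4]
width: 30.6
```

{"method": "move_arm", "body": {
  "deltas": [
    [1, 38, 3, 0, 0, 0.004],
    [1, 38, 3, 0, 0, 0.004],
    [1, 38, 3, 0, 0, 0.004],
    [2, 38, 3, 0, 0, 0.004],
    [2, 38, 3, 0, 0, 0.004]
  ]
}}

```text
t: 19.68
ee_pos: [515.1, -84.9, 218.8]
orientation: [3.138, 0.155, -0.01]
ft_force: [1.3, -0.4, -0.2]
width: 30.8
```

```bash
python3 plan.py 521 -183.8 150 0.072 37 .115
```

```text
at [515.1 -84.9 218.8] phi 0.099 t 19.6833 F [ 1.3 -0.4 -0.2] w 30.8
[[-0.9, 24.7, 17.2, 0.0, 0.002, 0.007], [-0.7, 24.7, 17.2, 0.0, 0.002, 0.007], [-0.6, 24.8, 17.2, 0.0, 0.002, 0.007], [-0.4, 24.8, 17.2, 0.0, 0.002, 0.007]]
```

{"method": "move_arm", "body": {
  "deltas": [
    [-1, 25, 14, 0, 0, 0.007],
    [-1, 25, 14, 0, 0, 0.007],
    [0, 24, 14, 0, 0, 0.007],
    [0, 16, 10, 0, 0, 0.007],
    [0, 0, 0, 0, 0, 0]
  ]
}}

```text
t: 20.1
ee_pos: [516.7, -187.9, 160.2]
orientation: [3.14, 0.094, -0.015]
ft_force: [-0.8, 0.6, -0.1]
width: 30.6
```

```bash
python3 plan.py 521 -183.8 80 0.072 37 .115; python3 -c "
from h import *
from mods import *
d=grab('top','t16');np.savez('top16.npz',**d);big(d,130,180,250,270,6,'t16z')
for th in(30,40):print(grips(d,(135,200,235,262),168,thr=th)[:,2:].round(3))
"
```

```text
at [ 516.7 -187.9  160.2] phi 0.06 t 20.1 F [-0.8  0.6 -0.1] w 30.6
[[1.8, -1.3, 26.7, 0.0, 0.003, -0.004], [1.7, -1.3, 26.7, 0.0, 0.003, -0.004], [1.6, -1.3, 26.7, 0.0, 0.003, -0.004]]
[[4.65949e+02 3.06221e+02 6.21940e+01 1.12940e+01 1.31000e-01 1.68612e+02]]
[[4.65888e+02 3.06401e+02 6.36890e+01 1.32830e+01 1.32000e-01 1.68571e+02]]
```

View pics/t16z.png

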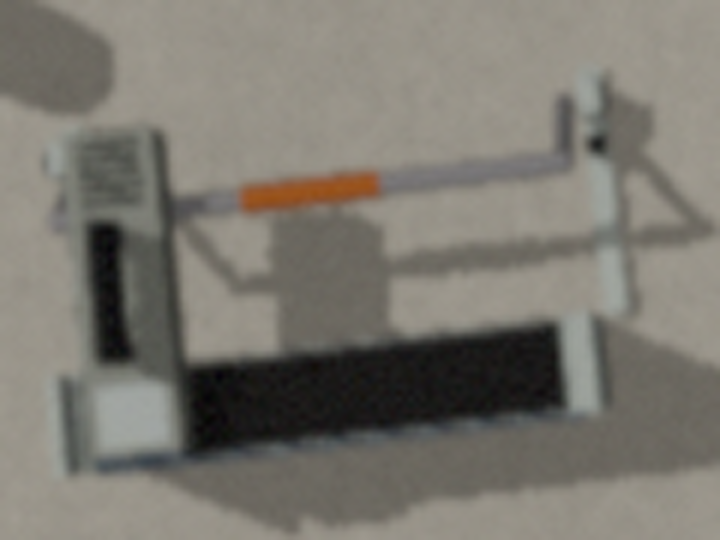

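{"method": "move_arm", "body": {
  "deltas": [
    [2, -2, 20, 0, 0.003, -0.006],
    [2, -1, 22, 0, 0, -0.006],
    [0, 0, 20, 0, 0, 0],
    [0, 0, 5, 0, 0, 0],
    [0, 0, 0, 0, 0, 0]
  ]
}}

```text
t: 20.57
ee_pos: [519.2, -180.9, 92.7]
orientation: [-3.139, -0.115, 0.009]
ft_force: [0.2, 0.4, -0.1]
width: 30.6
```

```bash
python3 plan.py 521 -183.8 43 0.072 37 .115
```

```text
at [ 519.2 -180.9   92.7] phi 0.073 t 20.5667 F [ 0.2  0.4 -0.1] w 30.6
[[0.9, 1.5, 24.9, 0.0, 0.003, 0.0], [0.8, 1.5, 24.9, 0.0, 0.003, 0.0]]
```

{"method": "move_arm", "body": {
  "deltas": [
    [1, 3, 8, 0, 0.003, 0],
    [1, 0, 15, 0, 0.003, 0],
    [0, 0, 13, 0, 0, 0],
    [0, 0, 8, 0, 0, 0],
    [0, 0, 0, 0, 0, 0]
  ]
}}

```text
t: 20.98
ee_pos: [524.7, -183.2, 51.2]
orientation: [3.138, 0.119, 0.012]
ft_force: [0.2, 0.3, -0.5]
width: 30.9
```

```bash
python3 plan.py 521 -183.8 43 0.072 37 .115
```

```text
at [ 524.7 -183.2   51.2] phi 0.076 t 20.9833 F [ 0.2  0.3 -0.5] w 30.9
[[-3.8, 0.3, 8.1, 0.002, -0.008, 0.004]]
```

{"method": "move_arm", "body": {
  "deltas": [
    [-4, 0, 4, 0, -0.006, 0.003],
    [0, 0, 4, 0, 0, 0],
    [0, 0, 0, 0, 0, 0]
  ]
}}

```text
t: 21.23
ee_pos: [521.6, -183.9, 44.2]
orientation: [3.137, 0.114, 0.006]
ft_force: [-0.8, 0.2, 0.7]
width: 30.9
```

{"method": "move_arm", "body": {
  "deltas": [
    [0, 0, 0, 0, 0, 0],
    [0, 0, 0, 0, 0, 0],
    [0, 0, 0, 0, 0, 0],
    [0, 0, 0, 0, 0, 0]
  ],
  "hand": 1
}}

```text
t: 21.57
ee_pos: [522.3, -184.4, 45.4]
orientation: [3.136, 0.114, 0.009]
ft_force: [-0.2, 0.6, -2.5]
width: 13.7
```

{"method": "move_arm", "body": {
  "deltas": [
    [0, 0, -8, 0, 0, 0],
    [0, 0, -15, 0, 0, 0],
    [0, 0, -20, 0, 0, 0],
    [0, 0, -25, 0, 0, 0],
    [0, 0, -28, 0, 0, 0]
  ]
}}

```text
t: 21.98
ee_pos: [519.3, -182.5, 140.2]
orientation: [-3.139, -0.113, 0.003]
ft_force: [-0.0, -0.5, -3.5]
width: 13.9
```

{"method": "move_arm", "body": {
  "deltas": [
    [0, 0, -30, 0, 0, 0],
    [0, 0, -30, 0, 0, 0],
    [0, 0, -30, 0, 0, 0],
    [0, -10, -20, 0, 0, 0],
    [0, -25, -5, 0, 0, 0]
  ]
}}

```text
t: 22.4
ee_pos: [516.9, -149.4, 266.8]
orientation: [3.138, 0.108, 0.005]
ft_force: [1.0, 0.8, -3.1]
width: 13.8
```

```bash
python3 plan.py 474.5 248.5 250 0.131 37 .115
```

```text
at [ 516.9 -149.4  266.8] phi 0.069 t 22.4 F [ 1.   0.8 -3.1] w 13.8
[[-1.4, -36.4, 1.4, 0.0, 0.0, -0.006], [-1.2, -36.4, 1.5, 0.0, 0.0, -0.006], [-1.0, -36.4, 1.5, 0.0, 0.0, -0.006], [-0.7, -36.4, 1.5, 0.0, 0.0, -0.006], [-0.5, -36.4, 1.5, 0.0, 0.0, -0.006]]
[[-0.3, -36.4, 1.5, 0.0, 0.0, -0.006], [-0.1, -36.4, 1.5, 0.0, 0.0, -0.006], [0.1, -36.4, 1.5, 0.0, 0.0, -0.006], [0.3, -36.4, 1.5, 0.0, 0.0, -0.006], [0.5, -36.4, 1.5, 0.0, 0.0, -0.006]]
[[0.7, -36.4, 1.5, 0.0, 0.0, -0.006]]
```

{"method": "move_arm", "body": {
  "deltas": [
    [0, -36, 0, 0, 0, -0.006],
    [0, -36, 0, 0, 0, -0.006],
    [0, -36, 0, 0, 0, -0.006],
    [0, -36, 0, 0, 0, -0.006],
    [0, -36, 0, 0, 0, -0.006]
  ]
}}

```text
t: 22.82
ee_pos: [501.5, 33.5, 272.4]
orientation: [3.134, 0.144, 0.017]
ft_force: [0.2, -0.3, -3.2]
width: 13.9
```

{"method": "move_arm", "body": {
  "deltas": [
    [1, -36, 0, 0, 0, -0.006],
    [1, -36, 0, 0, 0, -0.006],
    [1, -36, 0, 0, 0, -0.006],
    [2, -32, 0, 0, 0, -0.006],
    [2, -20, 0, 0, 0, -0.006]
  ]
}}

```text
t: 23.23
ee_pos: [486.2, 202.9, 273.7]
orientation: [3.132, 0.196, 0.015]
ft_force: [-0.1, -0.3, -3.6]
width: 13.7
```

```bash
python3 plan.py 475 248.5 210 0.131 37 .115
```

```text
at [486.2 202.9 273.7] phi 0.125 t 23.2333 F [-0.1 -0.3 -3.6] w 13.7
[[-2.0, -15.6, 21.1, 0.001, -0.003, -0.002], [-1.9, -15.6, 21.2, 0.001, -0.003, -0.002], [-1.8, -15.6, 21.2, 0.001, -0.003, -0.002]]
```

{"method": "move_arm", "body": {
  "deltas": [
    [-2, -15, 18, 0, -0.003, -0.002],
    [-2, -15, 22, 0, -0.003, 0],
    [-2, -12, 22, 0, -0.003, 0],
    [0, -3, 10, 0, 0, 0],
    [0, 0, 0, 0, 0, 0]
  ]
}}

```text
t: 23.65
ee_pos: [472.7, 253.9, 202.1]
orientation: [3.132, 0.211, 0.005]
ft_force: [0.5, 0.3, -3.1]
width: 13.3
```

```bash
python3 plan.py 475 248.5 165 0.131 37 .115
```

```text
at [472.7 253.9 202.1] phi 0.135 t 23.65 F [ 0.5  0.3 -3.1] w 13.3
[[0.7, 2.8, 18.6, 0.001, -0.002, 0.002], [0.7, 2.8, 18.6, 0.001, -0.002, 0.002]]
```

{"method": "move_arm", "body": {
  "deltas": [
    [1, 3, 8, 0, 0, 0.002],
    [1, 1, 14, 0, 0, 0],
    [0, 0, 10, 0, 0, 0],
    [0, 0, 0, 0, 0, 0]
  ]
}}

```text
t: 23.98
ee_pos: [477.0, 247.9, 171.1]
orientation: [3.133, 0.206, 0.009]
ft_force: [0.1, -0.9, -3.5]
width: 13.7
```

```bash
python3 plan.py 475 248.5 145 0.131 37 .115
```

```text
at [477.  247.9 171.1] phi 0.131 t 23.9833 F [ 0.1 -0.9 -3.5] w 13.7
[[-2.0, -0.9, 26.0, 0.002, -0.006, 0.0]]
```

{"method": "move_arm", "body": {
  "deltas": [
    [-2, -1, 8, 0, -0.004, 0],
    [0, 0, 8, 0, 0, 0],
    [0, 0, 4, 0, 0, 0],
    [0, 0, 0, 0, 0, 0]
  ]
}}

```text
t: 24.32
ee_pos: [476.5, 247.3, 151.1]
orientation: [3.134, 0.202, 0.007]
ft_force: [-0.5, -0.1, -4.4]
width: 13.9
```

```bash
python3 plan.py 475 248.5 145 0.131 37 .115
```

```text
at [476.5 247.3 151.1] phi 0.129 t 24.3167 F [-0.5 -0.1 -4.4] w 13.9
[[-1.3, -1.4, 6.1, 0.002, -0.004, -0.002]]
```

{"method": "move_arm", "body": {
  "deltas": [
    [-2, -1, 3, 0, -0.004, -0.002],
    [0, 0, 2, 0, 0, 0],
    [0, 0, 2, 0, 0, 0],
    [0, 0, 2, 0, 0, 0],
    [0, 0, 0, 0, 0, 0]
  ]
}}

```text
t: 24.73
ee_pos: [475.3, 248.5, 145.8]
orientation: [3.133, 0.206, 0.003]
ft_force: [-0.2, 0.2, -3.9]
width: 13.9
```

{"method": "move_arm", "body": {
  "deltas": [
    [0, 0, 2, 0, 0, 0],
    [0, 0, 0, 0, 0, 0]
  ]
}}

```text
t: 24.9
ee_pos: [476.2, 249.1, 145.3]
orientation: [3.135, 0.207, 0.007]
ft_force: [-1.3, -0.3, -2.7]
width: 13.8
```

```bash
python3 plan.py 475 248.5 143 0.131 37 .115; python3 -c "
from h import *
d=grab('side','s17');big(d,190,180,290,260,7,'s17z')"
```

```text
at [476.2 249.1 145.3] phi 0.132 t 24.9 F [-1.3 -0.3 -2.7] w 13.8
[[-1.3, 0.4, 2.3, 0.001, -0.005, 0.001]]
```

View pics/s17z.png

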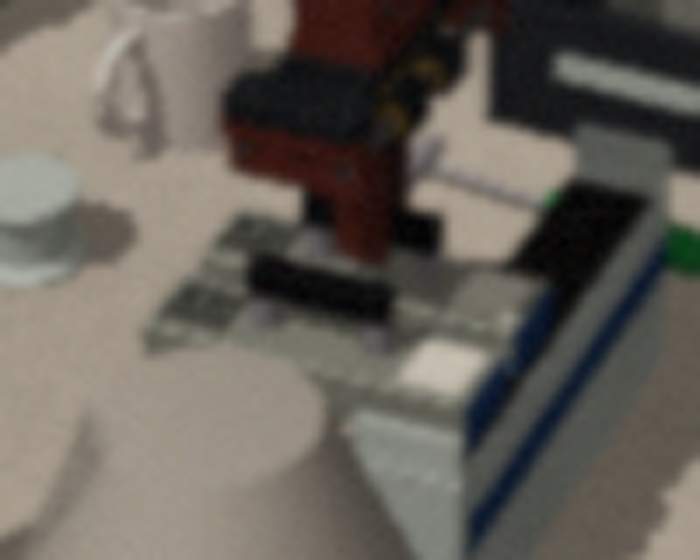

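{"method": "move_arm", "body": {
  "deltas": [
    [-2, 0, 0.5, 0, -0.006, 0],
    [0, 0, 0, 0, 0, 0]
  ]
}}

```text
t: 25.12
ee_pos: [475.2, 249.3, 145.0]
orientation: [-3.135, -0.207, -0.001]
ft_force: [-2.3, -1.1, 1.7]
width: 13.9
```

{"method": "move_arm", "body": {
  "deltas": [
    [0, 0, 0, 0, 0, 0],
    [0, 0, 0, 0, 0, 0],
    [0, 0, 0, 0, 0, 0]
  ],
  "hand": 0.3
}}

```text
t: 25.37
ee_pos: [475.2, 249.5, 144.7]
orientation: [-3.134, -0.207, -0.001]
ft_force: [0.1, -0.6, -0.6]
width: 28.9
```

{"method": "move_arm", "body": {
  "deltas": [
    [0, 0, -12, 0, 0, 0],
    [0, 0, -25, 0, 0, 0],
    [0, 0, -30, 0, 0, 0],
    [0, 0, -25, 0, 0, 0],
    [0, 20, -10, 0, 0, 0]
  ]
}}

```text
t: 25.78
ee_pos: [475.4, 230.3, 246.4]
orientation: [3.132, 0.21, -0.012]
ft_force: [0.5, 0.2, 0.5]
width: 31.1
```

{"method": "move_arm", "body": {
  "deltas": [
    [0, 36, 2, 0, 0, 0.004],
    [0, 38, 3, 0, 0, 0.004],
    [0, 38, 3, 0, 0, 0.004],
    [1, 38, 3, 0, 0, 0.004],
    [1, 38, 3, 0, 0, 0.004]
  ]
}}

```text
t: 26.2
ee_pos: [504.8, 42.8, 237.9]
orientation: [-3.134, -0.193, -0.007]
ft_force: [0.5, 1.0, 0.3]
width: 30.9
```

```bash
python3 plan.py 526 -242.3 150 0.09 37 .115; python3 -c "
from h import *
from mods import *
d=grab('top','t18');np.savez('top18.npz',**d);big(d,130,150,390,270,3,'t18z')
for th in(30,40):print(grips(d,(282,182,368,240),68,thr=th)[:,2:].round(3))
for th in(30,40):print(grips(d,(135,200,235,262),168,thr=th)[:,2:].round(3))
"
```

```text
at [504.8  42.8 237.9] phi 0.123 t 26.2 F [0.5 1.  0.3] w 30.9
[[-1.6, 31.7, 9.7, 0.0, -0.001, 0.004], [-1.5, 31.7, 9.7, 0.0, -0.001, 0.004], [-1.4, 31.7, 9.7, 0.0, -0.001, 0.004], [-1.2, 31.8, 9.7, 0.0, -0.001, 0.004], [-1.1, 31.8, 9.7, 0.0, -0.001, 0.004]]
[[-1.0, 31.8, 9.7, 0.0, -0.001, 0.004], [-0.9, 31.8, 9.8, 0.0, -0.001, 0.004], [-0.7, 31.8, 9.8, 0.0, -0.001, 0.004], [-0.6, 31.8, 9.8, 0.0, -0.001, 0.004]]
[[ 6.15292e+02 -1.11054e+02  5.35840e+01  8.72900e+00 -1.54800e+00
   1.06820e+02]
 [ 5.31915e+02 -2.94281e+02  6.36260e+01  1.08080e+01  8.10000e-02
   6.98310e+01]
 [ 5.25797e+02 -2.42223e+02  6.20630e+01  9.93700e+00  8.70000e-02
   6.87910e+01]]
[[ 5.31972e+02 -2.94327e+02  6.53870e+01  1.26840e+01  8.50000e-02
   6.95050e+01]
 [ 5.25743e+02 -2.42205e+02  6.38530e+01  1.19660e+01  8.70000e-02
   6.85570e+01]]
[[4.74746e+02 2.47536e+02 6.16680e+01 1.00920e+01 1.35000e-01 1.69150e+02]
 [4.65613e+02 3.06062e+02 6.16370e+01 1.13290e+01 1.33000e-01 1.69215e+02]]
[[4.74767e+02 2.47428e+02 6.32650e+01 1.19850e+01 1.34000e-01 1.68969e+02]
 [4.65417e+02 3.06442e+02 6.37710e+01 1.30270e+01 1.32000e-01 1.69159e+02]]
```

View pics/t18z.png

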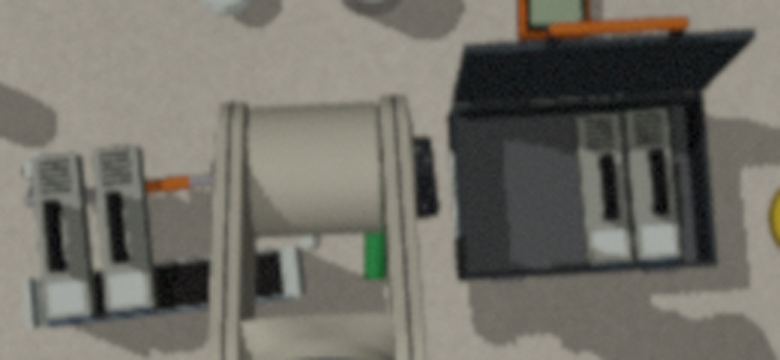

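{"method": "move_arm", "body": {
  "deltas": [
    [0, 32, 7, 0, 0, 0.004],
    [0, 32, 7, 0, 0, 0.004],
    [0, 32, 7, 0, 0, 0.004],
    [0, 32, 7, 0, 0, 0.004],
    [0, 32, 7, 0, 0, 0.004]
  ]
}}

```text
t: 26.67
ee_pos: [524.5, -127.6, 202.8]
orientation: [3.137, 0.156, 0.013]
ft_force: [0.8, -0.4, -0.2]
width: 31.0
```

```bash
python3 plan.py 526 -242.3 150 0.087 37 .115
```

```text
at [ 524.5 -127.6  202.8] phi 0.1 t 26.6667 F [ 0.8 -0.4 -0.2] w 31.0
[[-2.6, 28.6, 13.2, 0.0, -0.002, 0.003], [-2.5, 28.6, 13.2, 0.0, -0.002, 0.003], [-2.3, 28.6, 13.2, 0.0, -0.002, 0.003], [-2.2, 28.6, 13.2, 0.0, -0.002, 0.003]]
```

{"method": "move_arm", "body": {
  "deltas": [
    [-2, 28, 12, 0, 0, 0.003],
    [-2, 28, 12, 0, 0, 0.003],
    [-2, 26, 12, 0, 0, 0.003],
    [-1, 16, 10, 0, 0, 0.003],
    [0, 3, 0, 0, 0, 0]
  ]
}}

```text
t: 27.08
ee_pos: [527.5, -239.1, 153.7]
orientation: [3.137, 0.128, 0.015]
ft_force: [-1.5, 0.7, 0.3]
width: 30.7
```

```bash
python3 plan.py 526 -242.3 90 0.087 37 .115
```

```text
at [ 527.5 -239.1  153.7] phi 0.082 t 27.0833 F [-1.5  0.7  0.3] w 30.7
[[-1.2, 1.5, 31.8, 0.001, -0.005, -0.003], [-1.0, 1.5, 31.8, 0.001, -0.005, -0.003]]
```

{"method": "move_arm", "body": {
  "deltas": [
    [-1, 2, 20, 0, -0.005, -0.003],
    [-1, 0, 24, 0, -0.005, -0.003],
    [0, 0, 14, 0, 0, 0],
    [0, 0, 4, 0, 0, 0],
    [0, 0, 0, 0, 0, 0]
  ]
}}

```text
t: 27.5
ee_pos: [527.2, -241.3, 91.3]
orientation: [3.136, 0.134, 0.002]
ft_force: [-1.2, -0.3, 0.3]
width: 30.7
```

```bash
python3 plan.py 526 -242.3 43 0.087 37 .115
```

```text
at [ 527.2 -241.3   91.3] phi 0.085 t 27.5 F [-1.2 -0.3  0.3] w 30.7
[[-0.7, 0.4, 24.2, 0.001, -0.001, -0.001], [-0.7, 0.4, 24.2, 0.001, -0.001, -0.001]]
```

{"method": "move_arm", "body": {
  "deltas": [
    [-1, 1, 14, 0, 0, 0],
    [0, 0, 14, 0, 0, 0],
    [0, 0, 12, 0, 0, 0],
    [0, 0, 6, 0, 0, 0],
    [0, 0, 0, 0, 0, 0]
  ]
}}

```text
t: 27.92
ee_pos: [530.2, -241.2, 48.7]
orientation: [3.133, 0.138, 0.012]
ft_force: [0.4, -0.3, 1.1]
width: 31.0
```

```bash
python3 plan.py 526 -242.3 43 0.087 37 .115
```

```text
at [ 530.2 -241.2   48.7] phi 0.088 t 27.9167 F [ 0.4 -0.3  1.1] w 31.0
[[-4.3, 0.7, 5.7, 0.006, -0.008, 0.001]]
```

{"method": "move_arm", "body": {
  "deltas": [
    [-4, 1, 3, 0.005, -0.008, 0],
    [0, 0, 2, 0, 0, 0],
    [0, 0, 0, 0, 0, 0]
  ]
}}

```text
t: 28.17
ee_pos: [527.0, -242.6, 44.9]
orientation: [3.138, 0.139, 0.0]
ft_force: [0.2, 0.3, 0.1]
width: 30.8
```

{"method": "move_arm", "body": {
  "deltas": [
    [0, 0, 0, 0, 0, 0],
    [0, 0, 0, 0, 0, 0],
    [0, 0, 0, 0, 0, 0],
    [0, 0, 0, 0, 0, 0]
  ],
  "hand": 1
}}

```text
t: 28.5
ee_pos: [527.6, -243.3, 46.2]
orientation: [3.136, 0.138, 0.003]
ft_force: [-1.4, 0.2, -2.4]
width: 13.3
```

{"method": "move_arm", "body": {
  "deltas": [
    [0, 0, -8, 0, 0, 0],
    [0, 0, -15, 0, 0, 0],
    [0, 0, -20, 0, 0, 0],
    [0, 0, -25, 0, 0, 0],
    [0, 0, -28, 0, 0, 0]
  ]
}}

```text
t: 28.92
ee_pos: [524.7, -241.0, 140.3]
orientation: [-3.135, -0.137, 0.009]
ft_force: [0.5, 0.5, -2.9]
width: 13.9
```

{"method": "move_arm", "body": {
  "deltas": [
    [0, 0, -30, 0, 0, 0],
    [0, 0, -30, 0, 0, 0],
    [0, 0, -30, 0, 0, 0],
    [0, -10, -20, 0, 0, 0],
    [0, -25, -5, 0, 0, 0]
  ]
}}

```text
t: 29.33
ee_pos: [522.4, -208.5, 267.0]
orientation: [-3.138, -0.132, 0.002]
ft_force: [1.0, 0.4, -1.9]
width: 13.7
```

```bash
python3 plan.py 482 189 250 0.131 37 .115
```

```text
at [ 522.4 -208.5  267. ] phi 0.084 t 29.3333 F [ 1.   0.4 -1.9] w 13.7
[[-0.6, -36.3, 1.6, 0.0, 0.0, -0.004], [-0.5, -36.3, 1.6, 0.0, 0.0, -0.004], [-0.3, -36.3, 1.6, 0.0, 0.0, -0.004], [-0.2, -36.3, 1.6, 0.0, 0.0, -0.004], [0.0, -36.3, 1.6, 0.0, 0.0, -0.004]]
[[0.1, -36.3, 1.6, 0.0, 0.0, -0.004], [0.3, -36.3, 1.6, 0.0, 0.0, -0.004], [0.5, -36.3, 1.6, 0.0, 0.0, -0.004], [0.6, -36.3, 1.6, 0.0, 0.0, -0.004], [0.8, -36.3, 1.6, 0.0, 0.0, -0.004]]
[[0.9, -36.3, 1.5, 0.0, 0.0, -0.004]]
```

{"method": "move_arm", "body": {
  "deltas": [
    [0, -36, 0, 0, 0, -0.005],
    [0, -36, 0, 0, 0, -0.005],
    [0, -36, 0, 0, 0, -0.005],
    [0, -36, 0, 0, 0, -0.005],
    [0, -36, 0, 0, 0, -0.005]
  ]
}}

```text
t: 29.75
ee_pos: [504.7, -25.9, 272.9]
orientation: [3.135, 0.161, 0.01]
ft_force: [-0.5, -0.3, -3.0]
width: 14.2
```

{"method": "move_arm", "body": {
  "deltas": [
    [1, -36, 0, 0, 0, -0.005],
    [1, -36, 0, 0, 0, -0.005],
    [1, -36, 0, 0, 0, -0.005],
    [1, -32, 0, 0, 0, -0.005],
    [2, -20, 0, 0, 0, -0.005]
  ]
}}

```text
t: 30.17
ee_pos: [487.1, 143.4, 274.6]
orientation: [3.134, 0.203, 0.009]
ft_force: [-0.2, 0.0, -2.8]
width: 13.7
```

```bash
python3 plan.py 483 190 205 0.131 37 .115
```

```text
at [487.1 143.4 274.6] phi 0.129 t 30.1667 F [-0.2  0.  -2.8] w 13.7
[[0.5, -15.6, 23.2, 0.0, -0.002, -0.001], [0.6, -15.6, 23.2, 0.0, -0.002, -0.001], [0.6, -15.6, 23.2, 0.0, -0.002, -0.001]]
```

{"method": "move_arm", "body": {
  "deltas": [
    [1, -15, 18, 0, 0, 0],
    [1, -15, 22, 0, 0, 0],
    [1, -11, 22, 0, 0, 0],
    [1, -1, 8, 0, 0, 0],
    [0, 0, 0, 0, 0, 0]
  ]
}}

```text
t: 30.58
ee_pos: [484.2, 192.9, 205.6]
orientation: [-3.133, -0.216, -0.015]
ft_force: [0.4, -0.6, -2.3]
width: 13.7
```

```bash
python3 plan.py 483 190 165 0.131 37 .115
```

```text
at [484.2 192.9 205.6] phi 0.138 t 30.5833 F [ 0.4 -0.6 -2.3] w 13.7
[[-1.0, 1.3, 20.3, 0.0, -0.005, 0.003], [-0.9, 1.3, 20.3, 0.0, -0.005, 0.003]]
```

{"method": "move_arm", "body": {
  "deltas": [
    [-1, 1, 12, 0, -0.005, 0.003],
    [-1, 0, 15, 0, -0.005, 0.003],
    [0, 0, 10, 0, 0, 0],
    [0, 0, 0, 0, 0, 0]
  ]
}}

```text
t: 30.92
ee_pos: [483.7, 189.5, 169.0]
orientation: [-3.135, -0.203, -0.002]
ft_force: [-0.7, 0.5, -3.8]
width: 13.4
```

```bash
python3 plan.py 483 190 146 0.131 37 .115
```

```text
at [483.7 189.5 169. ] phi 0.129 t 30.9167 F [-0.7  0.5 -3.8] w 13.4
[[-0.6, -0.6, 23.0, 0.0, -0.001, -0.002]]
```

{"method": "move_arm", "body": {
  "deltas": [
    [-1, -1, 8, 0, 0, -0.002],
    [-1, 0, 7, 0, 0, 0],
    [0, 0, 3, 0, 0, 0],
    [0, 0, 2, 0, 0, 0],
    [0, 0, 0, 0, 0, 0]
  ]
}}

```text
t: 31.33
ee_pos: [482.8, 188.8, 148.7]
orientation: [-3.134, -0.203, -0.005]
ft_force: [-0.3, -1.8, -2.8]
width: 13.9
```

```bash
python3 plan.py 483 190 146 0.131 37 .115
```

```text
at [482.8 188.8 148.7] phi 0.129 t 31.3333 F [-0.3 -1.8 -2.8] w 13.9
[[0.3, -1.1, 2.7, 0.0, -0.004, -0.002]]
```

{"method": "move_arm", "body": {
  "deltas": [
    [0, -1, 2, 0, -0.004, -0.002],
    [0, 0, 2, 0, 0, 0],
    [0, 0, 2, 0, 0, 0],
    [0, 0, 0, 0, 0, 0]
  ]
}}

```text
t: 31.67
ee_pos: [483.8, 190.3, 146.4]
orientation: [-3.134, -0.207, -0.002]
ft_force: [0.0, 0.1, -3.2]
width: 13.5
```

```bash
python3 plan.py 483 190 146 0.131 37 .115
```

```text
at [483.8 190.3 146.4] phi 0.132 t 31.6667 F [ 0.   0.1 -3.2] w 13.5
[[-0.8, 0.2, 0.4, -0.001, -0.001, 0.001]]
```

{"method": "move_arm", "body": {
  "deltas": [
    [-1, 0, 1, 0, -0.002, 0],
    [0, 0, 1, 0, 0, 0],
    [0, 0, 0, 0, 0, 0]
  ]
}}

```text
t: 31.92
ee_pos: [483.4, 190.6, 145.7]
orientation: [-3.134, -0.208, -0.001]
ft_force: [-1.3, 0.2, -2.2]
width: 13.9
```

{"method": "move_arm", "body": {
  "deltas": [
    [0, 0, 0, 0, 0, 0],
    [0, 0, 0, 0, 0, 0],
    [0, 0, 0, 0, 0, 0]
  ],
  "hand": 0.3
}}

```text
t: 32.17
ee_pos: [484.1, 191.0, 145.7]
orientation: [-3.133, -0.208, -0.004]
ft_force: [-0.5, 0.4, -0.8]
width: 29.2
```

{"method": "move_arm", "body": {
  "deltas": [
    [0, 0, -12, 0, 0, 0],
    [0, 0, -25, 0, 0, 0],
    [0, 0, -30, 0, 0, 0],
    [0, 0, -25, 0, 0, 0],
    [0, 20, -10, 0, 0, 0]
  ]
}}

```text
t: 32.58
ee_pos: [484.8, 172.0, 247.7]
orientation: [-3.134, -0.211, 0.008]
ft_force: [0.1, -0.0, 0.3]
width: 30.7
```

{"method": "move_arm", "body": {
  "deltas": [
    [0, 36, 2, 0, 0, 0.004],
    [0, 38, 3, 0, 0, 0.004],
    [0, 38, 3, 0, 0, 0.004],
    [0, 38, 3, 0, 0, 0.004],
    [0, 38, 3, 0, 0, 0.004]
  ]
}}

```text
t: 33.0
ee_pos: [513.7, -16.2, 239.2]
orientation: [-3.133, -0.194, -0.015]
ft_force: [-0.3, 0.9, 0.2]
width: 31.1
```

```bash
python3 plan.py 532 -294.3 150 0.085 37 .115; python3 -c "
from h import *
from mods import *
d=grab('top','t19');np.savez('top19.npz',**d);big(d,130,150,390,270,3,'t19z')
for th in(30,40):print(grips(d,(282,182,368,240),68,thr=th)[:,2:].round(3))
for th in(30,40):print(grips(d,(135,200,235,262),168,thr=th)[:,2:].round(3))
"
```

```text
at [513.7 -16.2 239.2] phi 0.124 t 33.0 F [-0.3  0.9  0.2] w 31.1
[[-2.1, 34.8, 11.1, 0.0, -0.001, 0.005], [-1.9, 34.8, 11.1, 0.0, -0.001, 0.005], [-1.8, 34.8, 11.1, 0.0, -0.001, 0.005], [-1.6, 34.8, 11.1, 0.0, -0.001, 0.005], [-1.4, 34.8, 11.1, 0.0, -0.001, 0.005]]
[[-1.2, 34.8, 11.1, 0.0, -0.001, 0.005], [-1.0, 34.8, 11.1, 0.0, -0.001, 0.005], [-0.9, 34.8, 11.1, 0.0, -0.001, 0.005]]
[[ 5.31542e+02 -2.94228e+02  6.28970e+01  1.06560e+01  8.60000e-02
   6.87750e+01]]
[[ 5.31753e+02 -2.94496e+02  6.50340e+01  1.30000e+01  8.30000e-02
   6.87690e+01]
 [ 4.46038e+02 -2.73974e+02  6.07840e+01  7.38800e+00 -1.52700e+00
   8.46150e+01]]
[[4.81904e+02 1.89272e+02 6.12700e+01 9.14000e+00 1.28000e-01 1.69736e+02]
 [4.74478e+02 2.47573e+02 6.07520e+01 1.02670e+01 1.34000e-01 1.69594e+02]
 [4.65638e+02 3.06191e+02 6.15680e+01 1.14520e+01 1.31000e-01 1.68851e+02]]
[[4.82004e+02 1.89405e+02 6.31180e+01 1.09430e+01 1.32000e-01 1.69395e+02]
 [4.74741e+02 2.47516e+02 6.29280e+01 1.22360e+01 1.32000e-01 1.68959e+02]
 [4.65887e+02 3.06419e+02 6.36820e+01 1.33880e+01 1.32000e-01 1.68762e+02]]
```

View pics/t19z.png

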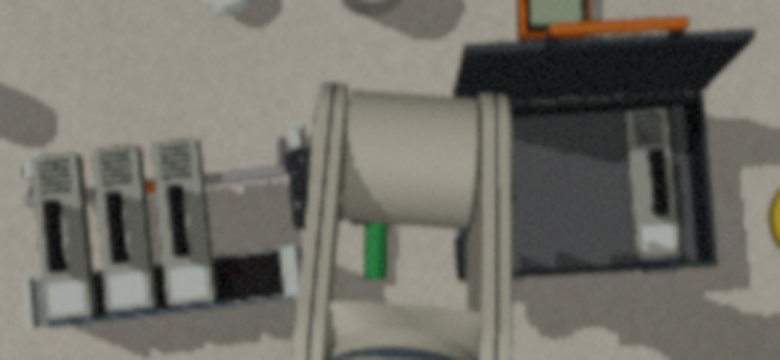

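{"method": "move_arm", "body": {
  "deltas": [
    [-1, 34, 8, 0, 0, 0.005],
    [-1, 34, 8, 0, 0, 0.005],
    [-1, 34, 8, 0, 0, 0.005],
    [-1, 34, 8, 0, 0, 0.005],
    [-1, 34, 8, 0, 0, 0.005]
  ]
}}

```text
t: 33.47
ee_pos: [530.4, -197.1, 199.1]
orientation: [3.138, 0.15, 0.025]
ft_force: [0.2, 0.6, 0.0]
width: 30.5
```

```bash
python3 plan.py 532 -294.3 150 0.085 37 .115
```

```text
at [ 530.4 -197.1  199.1] phi 0.096 t 33.4667 F [0.2 0.6 0. ] w 30.5
[[-2.8, 32.3, 16.4, 0.0, -0.005, 0.004], [-2.6, 32.3, 16.4, 0.0, -0.005, 0.004], [-2.4, 32.3, 16.4, 0.0, -0.005, 0.004]]
```

{"method": "move_arm", "body": {
  "deltas": [
    [-3, 30, 13, 0, -0.004, 0.004],
    [-3, 30, 13, 0, -0.004, 0.004],
    [-2, 20, 12, 0, -0.004, 0],
    [-1, 6, 6, 0, 0, 0],
    [0, 0, 0, 0, 0, 0]
  ]
}}

```text
t: 33.88
ee_pos: [529.6, -294.5, 151.4]
orientation: [3.137, 0.125, 0.007]
ft_force: [0.2, 0.0, 0.3]
width: 30.5
```

```bash
python3 plan.py 532 -294.3 90 0.085 37 .115
```

```text
at [ 529.6 -294.5  151.4] phi 0.08 t 33.8833 F [0.2 0.  0.3] w 30.5
[[1.1, -0.1, 30.7, 0.001, -0.002, -0.003], [1.1, 0.0, 30.7, 0.001, -0.002, -0.003]]
```

{"method": "move_arm", "body": {
  "deltas": [
    [1, 0, 20, 0, -0.002, -0.003],
    [1, 0, 23, 0, 0, -0.003],
    [0, 0, 14, 0, 0, 0],
    [0, 0, 4, 0, 0, 0],
    [0, 0, 0, 0, 0, 0]
  ]
}}

```text
t: 34.3
ee_pos: [533.8, -290.3, 91.0]
orientation: [3.136, 0.137, 0.009]
ft_force: [-0.3, 0.2, -0.2]
width: 30.7
```

```bash
python3 plan.py 532 -294.3 43 0.085 37 .115
```

```text
at [ 533.8 -290.3   91. ] phi 0.088 t 34.3 F [-0.3  0.2 -0.2] w 30.7
[[-1.2, 1.8, 24.0, 0.001, -0.003, 0.001], [-1.1, 1.9, 24.0, 0.001, -0.003, 0.001]]
```

{"method": "move_arm", "body": {
  "deltas": [
    [-2, 4, 10, 0, -0.003, 0.001],
    [-1, 0, 15, 0, -0.003, 0],
    [0, 0, 13, 0, 0, 0],
    [0, 0, 6, 0, 0, 0],
    [0, 0, 0, 0, 0, 0]
  ]
}}

```text
t: 34.72
ee_pos: [533.4, -293.8, 46.5]
orientation: [3.133, 0.139, 0.006]
ft_force: [0.1, -1.1, 0.7]
width: 30.9
```

```bash
python3 plan.py 532 -294.3 43 0.085 37 .115
```

```text
at [ 533.4 -293.8   46.5] phi 0.089 t 34.7167 F [ 0.1 -1.1  0.7] w 30.9
[[-1.5, 0.4, 3.5, 0.006, -0.003, 0.004]]
```

{"method": "move_arm", "body": {
  "deltas": [
    [-2, 1, 3, 0.005, -0.003, 0.004],
    [0, 0, 0, 0, 0, 0]
  ]
}}

```text
t: 34.88
ee_pos: [531.1, -294.8, 42.5]
orientation: [-3.138, -0.133, 0.001]
ft_force: [0.5, -0.5, -0.1]
width: 30.7
```

{"method": "move_arm", "body": {
  "deltas": [
    [0, 0, 0, 0, 0, 0],
    [0, 0, 0, 0, 0, 0],
    [0, 0, 0, 0, 0, 0],
    [0, 0, 0, 0, 0, 0]
  ],
  "hand": 1
}}

```text
t: 35.22
ee_pos: [531.6, -295.8, 43.4]
orientation: [3.138, 0.132, 0.001]
ft_force: [0.3, 0.9, -2.8]
width: 13.8
```

{"method": "move_arm", "body": {
  "deltas": [
    [0, 0, -8, 0, 0, 0],
    [0, 0, -15, 0, 0, 0],
    [0, 0, -20, 0, 0, 0],
    [0, 0, -25, 0, 0, 0],
    [0, 0, -28, 0, 0, 0]
  ]
}}

```text
t: 35.63
ee_pos: [526.5, -292.7, 137.3]
orientation: [-3.131, -0.131, 0.019]
ft_force: [1.0, -0.5, -2.4]
width: 14.1
```

{"method": "move_arm", "body": {
  "deltas": [
    [0, 0, -30, 0, 0, 0],
    [0, 0, -30, 0, 0, 0],
    [0, 0, -30, 0, 0, 0],
    [0, -10, -20, 0, 0, 0],
    [0, -25, -5, 0, 0, 0]
  ]
}}

```text
t: 36.05
ee_pos: [525.2, -260.7, 264.9]
orientation: [-3.135, -0.127, 0.011]
ft_force: [0.9, -0.1, -2.2]
width: 13.9
```

```bash
python3 plan.py 490 130.5 255 0.131 37 .115
```

```text
at [ 525.2 -260.7  264.9] phi 0.081 t 36.05 F [ 0.9 -0.1 -2.2] w 13.9
[[-0.3, -35.7, 1.1, 0.0, 0.001, -0.005], [-0.1, -35.7, 1.0, 0.0, 0.001, -0.005], [0.0, -35.7, 1.0, 0.0, 0.001, -0.005], [0.2, -35.7, 1.0, 0.0, 0.001, -0.005], [0.3, -35.7, 1.0, 0.0, 0.001, -0.005]]
[[0.5, -35.7, 1.0, 0.0, 0.001, -0.005], [0.7, -35.7, 1.0, 0.0, 0.001, -0.005], [0.8, -35.7, 1.0, 0.0, 0.001, -0.005], [1.0, -35.7, 0.9, 0.0, 0.001, -0.005], [1.2, -35.7, 0.9, 0.0, 0.001, -0.005]]
[[1.3, -35.7, 0.9, 0.0, 0.001, -0.005]]
```

{"method": "move_arm", "body": {
  "deltas": [
    [1, -36, 0, 0, 0, -0.006],
    [1, -36, 0, 0, 0, -0.006],
    [1, -36, 0, 0, 0, -0.006],
    [1, -36, 0, 0, 0, -0.006],
    [1, -36, 0, 0, 0, -0.006]
  ]
}}

```text
t: 36.47
ee_pos: [512.9, -77.6, 272.2]
orientation: [3.137, 0.165, 0.004]
ft_force: [1.2, 1.0, -2.1]
width: 13.7
```

{"method": "move_arm", "body": {
  "deltas": [
    [1, -36, 0, 0, 0, -0.006],
    [1, -36, 0, 0, 0, -0.006],
    [1, -36, 0, 0, 0, -0.006],
    [1, -30, 0, 0, 0, -0.005],
    [1, -18, 0, 0, 0, -0.005]
  ]
}}

```text
t: 36.88
ee_pos: [494.8, 88.0, 275.1]
orientation: [-3.133, -0.213, -0.005]
ft_force: [0.5, -0.1, -3.1]
width: 13.7
```

```bash
python3 plan.py 490 130 205 0.131 37 .115
```

```text
at [494.8  88.  275.1] phi 0.136 t 36.8833 F [ 0.5 -0.1 -3.1] w 13.7
[[0.2, -14.0, 23.4, 0.0, -0.001, 0.002], [0.2, -14.1, 23.4, 0.0, -0.001, 0.002], [0.2, -14.1, 23.4, 0.0, -0.001, 0.002]]
```

{"method": "move_arm", "body": {
  "deltas": [
    [0, -14, 18, 0, 0, 0.003],
    [0, -14, 22, 0, 0, 0.003],
    [0, -8, 22, 0, 0, 0],
    [0, 0, 8, 0, 0, 0],
    [0, 0, 0, 0, 0, 0]
  ]
}}

```text
t: 37.3
ee_pos: [488.5, 130.8, 207.1]
orientation: [-3.131, -0.215, -0.014]
ft_force: [1.3, -0.4, -2.5]
width: 13.6
```

```bash
python3 plan.py 490 130 165 0.131 37 .115
```

```text
at [488.5 130.8 207.1] phi 0.137 t 37.3 F [ 1.3 -0.4 -2.5] w 13.6
[[0.5, 0.6, 21.0, -0.001, -0.004, 0.003], [0.6, 0.5, 21.0, -0.001, -0.004, 0.003]]
```

{"method": "move_arm", "body": {
  "deltas": [
    [1, 0, 12, 0, -0.004, 0.003],
    [0, 0, 15, 0, -0.003, 0.003],
    [0, 0, 10, 0, 0, 0],
    [0, 0, 0, 0, 0, 0]
  ]
}}

```text
t: 37.63
ee_pos: [491.8, 129.5, 170.8]
orientation: [-3.132, -0.203, -0.008]
ft_force: [0.1, -0.2, -3.0]
width: 13.7
```

```bash
python3 plan.py 490 130 146 0.131 37 .115
```

```text
at [491.8 129.5 170.8] phi 0.129 t 37.6333 F [ 0.1 -0.2 -3. ] w 13.7
[[-1.8, -0.7, 24.8, -0.002, -0.006, -0.002]]
```

{"method": "move_arm", "body": {
  "deltas": [
    [-2, -1, 8, 0, -0.005, -0.002],
    [-1, 0, 8, 0, 0, 0],
    [0, 0, 4, 0, 0, 0],
    [0, 0, 2, 0, 0, 0],
    [0, 0, 0, 0, 0, 0]
  ]
}}

```text
t: 38.05
ee_pos: [489.9, 129.0, 148.1]
orientation: [-3.132, -0.203, -0.003]
ft_force: [0.2, -0.1, -3.1]
width: 13.7
```

```bash
python3 plan.py 490 130 143.4 0.131 37 .115
```

```text
at [489.9 129.  148.1] phi 0.129 t 38.05 F [ 0.2 -0.1 -3.1] w 13.7
[[0.2, -1.0, 4.7, -0.002, -0.002, -0.002]]
```

{"method": "move_arm", "body": {
  "deltas": [
    [0, -1, 2, 0, -0.002, -0.002],
    [0, 0, 2, 0, 0, 0],
    [0, 0, 2, 0, 0, 0],
    [0, 0, 2, 0, 0, 0],
    [0, 0, 0, 0, 0, 0]
  ]
}}

```text
t: 38.47
ee_pos: [491.1, 130.2, 143.4]
orientation: [-3.132, -0.207, -0.004]
ft_force: [0.5, -0.5, -3.2]
width: 13.6
```

```bash
python3 plan.py 490 130 143.4 0.131 37 .115
```

```text
at [491.1 130.2 143.4] phi 0.132 t 38.4667 F [ 0.5 -0.5 -3.2] w 13.6
[[-1.1, 0.0, 0.0, -0.002, -0.003, 0.001]]
```

{"method": "move_arm", "body": {
  "deltas": [
    [-1, 0, 1, 0, -0.004, 0],
    [0, 0, 1, 0, 0, 0],
    [0, 0, 0, 0, 0, 0]
  ]
}}

```text
t: 38.72
ee_pos: [490.5, 130.3, 142.8]
orientation: [-3.133, -0.208, 0.0]
ft_force: [0.1, 0.0, -2.1]
width: 14.2
```

{"method": "move_arm", "body": {
  "deltas": [
    [0, 0, 0, 0, 0, 0],
    [0, 0, 0, 0, 0, 0],
    [0, 0, 0, 0, 0, 0]
  ],
  "hand": 0.3
}}

```text
t: 38.97
ee_pos: [491.2, 130.6, 142.9]
orientation: [-3.132, -0.208, -0.002]
ft_force: [0.6, 0.2, -0.2]
width: 29.3
```

{"method": "move_arm", "body": {
  "deltas": [
    [0, 0, -12, 0, 0, 0],
    [0, 0, -25, 0, 0, 0],
    [0, 0, -30, 0, 0, 0],
    [0, 0, -35, 0, 0, 0],
    [0, 0, -40, 0, 0, 0]
  ]
}}

```text
t: 39.38
ee_pos: [486.1, 129.1, 280.5]
orientation: [3.134, 0.208, -0.027]
ft_force: [0.8, -0.1, -0.4]
width: 30.7
```

```bash
python3 plan.py 600 -100 360 0.85 38 .11; python3 plan.py 649.7 -210.5 365 1.639 38 .11
```

```text
at [486.1 129.1 280.5] phi 0.132 t 39.3833 F [ 0.8 -0.1 -0.4] w 30.7
[[10.2, 30.3, -10.1, -0.001, 0.002, -0.09], [7.4, 31.1, -10.1, -0.001, 0.002, -0.09], [4.6, 31.6, -10.1, -0.001, 0.002, -0.09], [1.8, 31.9, -10.0, -0.001, 0.002, -0.09], [-1.0, 31.9, -10.0, -0.001, 0.002, -0.09]]
[[-3.9, 31.7, -10.0, -0.001, 0.002, -0.09], [-6.7, 31.3, -10.0, -0.001, 0.002, -0.09], [-9.4, 30.6, -9.9, -0.001, 0.002, -0.09]]
at [486.1 129.1 280.5] phi 0.132 t 39.3833 F [ 0.8 -0.1 -0.4] w 30.7
[[8.3, 25.6, -6.2, -0.001, 0.001, -0.108], [5.5, 26.3, -6.2, -0.001, 0.001, -0.108], [2.6, 26.8, -6.1, -0.001, 0.001, -0.108], [-0.3, 26.9, -6.1, -0.001, 0.001, -0.108], [-3.1, 26.7, -6.1, -0.001, 0.001, -0.108]]
[[-6.0, 26.2, -6.1, -0.001, 0.001, -0.108], [-8.8, 25.5, -6.0, -0.001, 0.001, -0.108], [-11.4, 24.4, -6.0, -0.001, 0.001, -0.108], [-14.0, 23.0, -6.0, -0.001, 0.001, -0.108], [-16.4, 21.4, -6.0, -0.001, 0.001, -0.108]]
[[-18.6, 19.5, -6.0, -0.001, 0.001, -0.108], [-20.6, 17.4, -6.0, -0.001, 0.001, -0.108], [-22.3, 15.1, -6.0, -0.001, 0.001, -0.108], [-23.8, 12.6, -6.0, -0.001, 0.001, -0.108]]
```

{"method": "move_arm", "body": {
  "deltas": [
    [8, 25, -15, 0, 0, -0.108],
    [6, 26, -18, 0, 0, -0.108],
    [3, 27, -18, 0, 0, -0.108],
    [0, 27, -18, 0, 0, -0.108],
    [-3, 27, -15, 0, 0, -0.108]
  ],
  "hand": 0.1
}}

```text
t: 39.8
ee_pos: [549.8, 9.3, 374.8]
orientation: [-2.948, -1.076, 0.008]
ft_force: [0.5, -0.3, 0.1]
width: 39.3
```

```bash
python3 plan.py 649.7 -210.5 365 1.639 38 .11; python3 -c "
from h import *
from mods import *
d=grab('top','t20');np.savez('top20.npz',**d);big(d,130,150,390,270,3,'t20z')
for th in(30,40):print(grips(d,(135,200,235,262),168,thr=th)[:,2:].round(3))
"
```

```text
at [549.8   9.3 374.8] phi 0.7 t 39.8 F [ 0.5 -0.3  0.1] w 39.3
[[-7.2, 25.8, 1.0, -0.001, 0.0, -0.104], [-9.9, 24.9, 1.0, -0.001, 0.0, -0.104], [-12.4, 23.8, 1.0, -0.001, 0.0, -0.104], [-14.8, 22.3, 1.0, -0.001, 0.0, -0.104], [-17.1, 20.7, 1.0, -0.001, 0.0, -0.104]]
[[-19.2, 18.8, 1.1, -0.001, 0.0, -0.104], [-21.0, 16.7, 1.1, -0.001, 0.0, -0.104], [-22.6, 14.4, 1.1, -0.001, 0.0, -0.104], [-24.0, 12.0, 1.1, -0.001, 0.0, -0.104]]
[[4.81685e+02 1.89341e+02 6.18180e+01 8.87700e+00 1.32000e-01 1.69501e+02]
 [4.74598e+02 2.47618e+02 6.11690e+01 1.04600e+01 1.34000e-01 1.69263e+02]
 [4.65597e+02 3.06176e+02 6.18160e+01 1.13690e+01 1.35000e-01 1.68788e+02]]
[[5.12734e+02 7.06400e+01 5.60560e+01 2.00510e+01 1.05000e-01 4.98377e+02]
 [4.81830e+02 1.89305e+02 6.34980e+01 1.07530e+01 1.36000e-01 1.69337e+02]
 [4.74658e+02 2.47552e+02 6.32640e+01 1.21920e+01 1.33000e-01 1.69193e+02]
 [4.65853e+02 3.06350e+02 6.37660e+01 1.32600e+01 1.31000e-01 1.68753e+02]]
```

View pics/t20z.png

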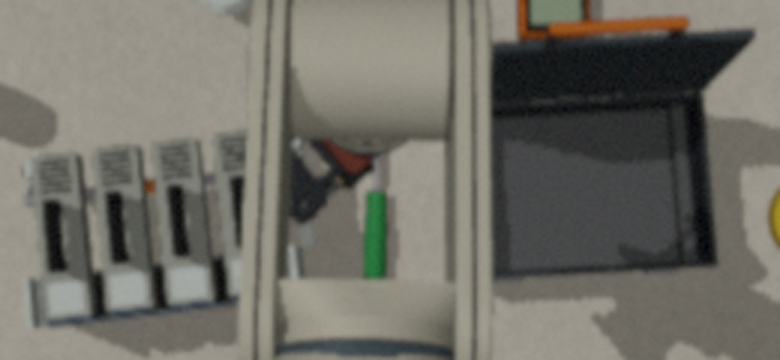

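{"method": "move_arm", "body": {
  "deltas": [
    [-7, 26, 0, 0, 0, -0.104],
    [-10, 25, 0, 0, 0, -0.104],
    [-12, 24, 0, 0, 0, -0.104],
    [-15, 22, 0, 0, 0, -0.104],
    [-17, 20, 0, 0, 0, -0.104]
  ]
}}

```text
t: 40.27
ee_pos: [612.6, -118.7, 380.2]
orientation: [2.549, 1.831, 0.007]
ft_force: [0.2, 0.4, -0.6]
width: 39.5
```

```bash
python3 plan.py 649.7 -210.5 365 1.639 38 .11
```

```text
at [ 612.6 -118.7  380.2] phi 1.246 t 40.2667 F [ 0.2  0.4 -0.6] w 39.5
[[-18.8, 16.1, 3.8, 0.001, 0.0, -0.098], [-20.3, 14.2, 3.8, 0.001, 0.0, -0.098], [-21.6, 12.1, 3.8, 0.001, 0.0, -0.098], [-22.7, 10.0, 3.8, 0.001, 0.0, -0.098]]
```

{"method": "move_arm", "body": {
  "deltas": [
    [-19, 16, 3, 0, 0, -0.1],
    [-20, 14, 3, 0, 0, -0.1],
    [-20, 12, 3, 0, 0, -0.1],
    [-12, 6, 3, 0, 0, -0.08],
    [0, 0, 0, 0, 0, 0]
  ]
}}

```text
t: 40.68
ee_pos: [649.3, -205.8, 365.0]
orientation: [2.137, 2.297, 0.005]
ft_force: [-0.7, 1.0, -0.3]
width: 39.4
```

```bash
python3 plan.py 650 -210.5 296 1.639 38 .11; python3 - <<'E'
from h import *
from mods import *
d=grab('side','s21');big(d,200,40,400,190,4,'s21z')
t=grab('top','t21');np.savez('top21.npz',**t);big(t,130,150,390,270,3,'t21z')
for th in(30,40):print(grips(t,(135,200,235,262),168,thr=th)[:,2:].round(3))
E
```

```text
at [ 649.3 -205.8  365. ] phi 1.643 t 40.6833 F [-0.7  1.  -0.3] w 39.4
[[-2.3, 0.0, 34.5, 0.002, 0.0, 0.002], [-2.3, 0.1, 34.5, 0.002, 0.0, 0.002]]
[[4.90439e+02 1.30037e+02 6.22240e+01 8.50100e+00 1.37000e-01 1.69672e+02]
 [4.81517e+02 1.89273e+02 6.16480e+01 9.73300e+00 1.31000e-01 1.69190e+02]
 [4.74823e+02 2.47686e+02 6.16320e+01 1.05370e+01 1.34000e-01 1.69186e+02]
 [4.65840e+02 3.06415e+02 6.20130e+01 1.18490e+01 1.25000e-01 1.69150e+02]]
[[4.90702e+02 1.29818e+02 6.42950e+01 1.01030e+01 1.39000e-01 1.69441e+02]
 [4.81801e+02 1.89205e+02 6.35810e+01 1.14580e+01 1.37000e-01 1.68953e+02]
 [4.74809e+02 2.47434e+02 6.33530e+01 1.21340e+01 1.33000e-01 1.69114e+02]
 [4.65921e+02 3.06254e+02 6.36240e+01 1.35970e+01 1.30000e-01 1.69118e+02]]
```

View pics/s21z.png

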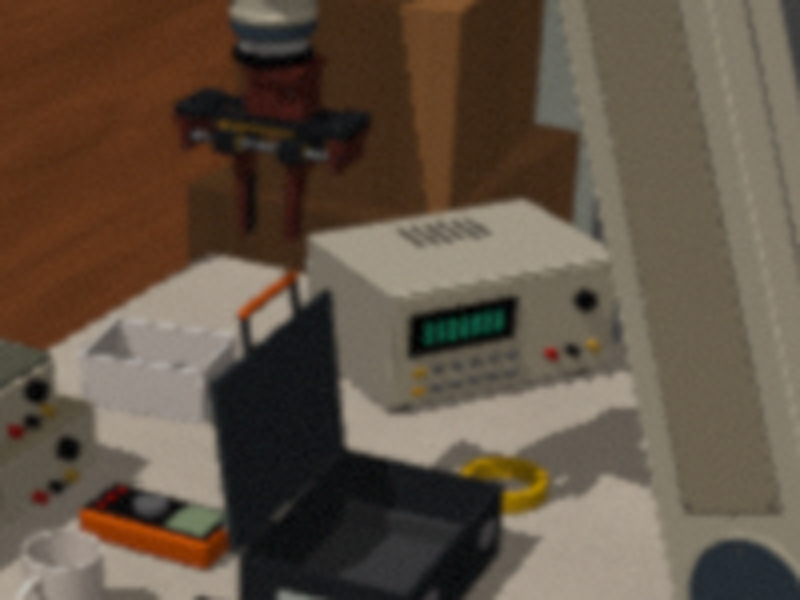

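View pics/t21z.png

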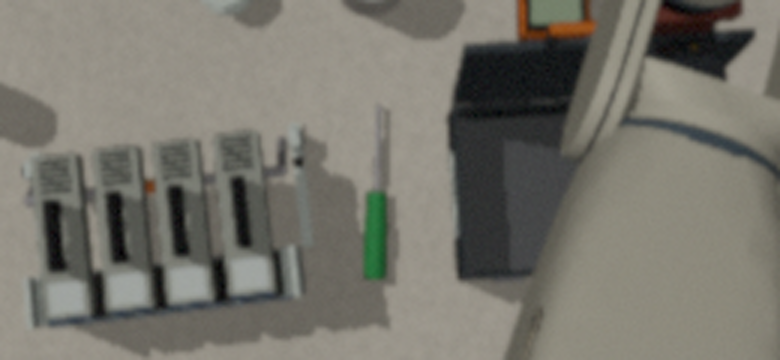

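{"method": "move_arm", "body": {
  "deltas": [
    [-3, 0, 18, 0, 0, 0],
    [0, 0, 20, 0, 0, 0],
    [0, 0, 15, 0, 0, 0],
    [0, 0, 7, 0, 0, 0],
    [0, 0, 0, 0, 0, 0]
  ]
}}

```text
t: 41.2
ee_pos: [649.0, -200.8, 306.8]
orientation: [2.152, 2.28, 0.01]
ft_force: [-0.2, 0.3, 0.6]
width: 39.6
```

```bash
python3 plan.py 650 -210.5 294.5 1.639 38 .11; python3 - <<'E'
from h import *
d=grab('side','s22');big(d,230,70,320,140,7,'s22z')
E
```

```text
at [ 649.  -200.8  306.8] phi 1.629 t 41.2 F [-0.2  0.3  0.6] w 39.6
[[-9.7, 0.3, 12.3, 0.009, 0.0, -0.01]]
```

View pics/s22z.png

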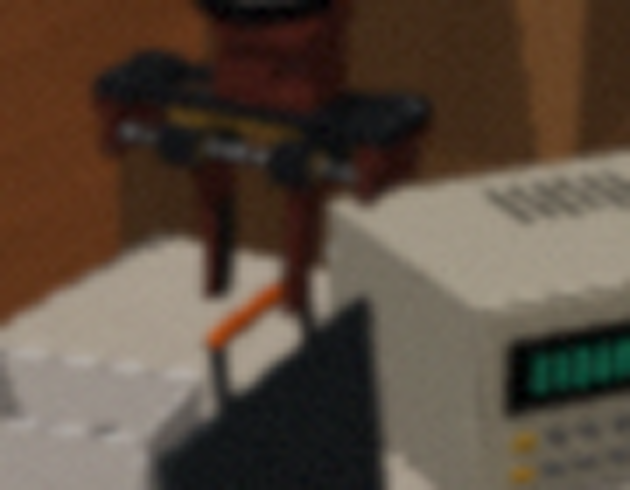

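{"method": "move_arm", "body": {
  "deltas": [
    [-2, 0, 7, 0.005, 0, -0.01],
    [0, 0, 6, 0, 0, 0],
    [0, 0, 0, 0, 0, 0]
  ]
}}

```text
t: 41.5
ee_pos: [650.7, -201.9, 296.9]
orientation: [2.139, 2.291, 0.008]
ft_force: [0.3, -0.4, 0.4]
width: 39.5
```

{"method": "move_arm", "body": {
  "deltas": [
    [0, 0, 0, 0, 0, 0],
    [0, 0, 0, 0, 0, 0],
    [0, 0, 0, 0, 0, 0],
    [0, 0, 0, 0, 0, 0],
    [0, 0, 0, 0, 0, 0]
  ],
  "hand": 1
}}

```text
t: 41.92
ee_pos: [649.6, -202.3, 298.2]
orientation: [2.141, 2.291, 0.005]
ft_force: [-2.8, -0.3, -0.7]
width: 10.8
```

```bash
python3 swing.py 617.1 -213 90.5 220 .068 -14.4 .06 0
```

```text
theta 1.719 rad 224.6 lat 8.4 phi 1.639 F [-2.8 -0.3 -0.7] w 10.8 t 41.9167
[[0.0, -13.8, 2.9, 0.006, 0.002, 0.0], [0.0, -13.2, -0.8, 0.0, 0.0, 0.0], [0.0, -13.2, 0.0, 0.0, 0.0, 0.0], [0.0, -13.2, 0.8, 0.0, 0.0, 0.0], [0.0, -13.1, 1.6, 0.0, 0.0, 0.0]]
[[0.0, -13.0, 2.4, 0.0, 0.0, 0.0], [0.0, -12.8, 3.2, 0.0, 0.0, 0.0], [0.0, -12.6, 3.9, 0.0, 0.0, 0.0], [0.0, -12.3, 4.7, 0.0, 0.0, 0.0], [0.0, -12.0, 5.4, 0.0, 0.0, 0.0]]
```

{"method": "move_arm", "body": {
  "deltas": [
    [0, -7, 0, 0, 0, 0],
    [0, -12, 0, 0, 0, 0],
    [0, -13, 0, 0, 0, 0],
    [0, -13, 1, 0, 0, 0],
    [0, -13, 1, 0, 0, 0]
  ]
}}

```text
t: 42.33
ee_pos: [595.5, -205.9, 299.8]
orientation: [2.132, 2.283, 0.02]
ft_force: [2.1, 1.0, -4.8]
width: 11.1
```

```bash
python3 swing.py 617.1 -213 90.5 219.5 .068 -10.5 .06 0
```

```text
theta 1.475 rad 220.8 lat 8.6 phi 1.639 F [ 2.1  1.  -4.8] w 11.1 t 42.3333
[[0.0, -13.0, 2.7, 0.021, 0.004, 0.0], [0.0, -12.9, 2.4, 0.0, 0.0, 0.0], [0.0, -12.8, 3.2, 0.0, 0.0, 0.0], [0.0, -12.6, 4.0, 0.0, 0.0, 0.0], [0.0, -12.3, 4.7, 0.0, 0.0, 0.0]]
[[0.0, -12.0, 5.4, 0.0, 0.0, 0.0], [0.0, -11.6, 6.1, 0.0, 0.0, 0.0], [0.0, -11.3, 6.8, 0.0, 0.0, 0.0], [0.0, -10.8, 7.5, 0.0, 0.0, 0.0], [0.0, -10.4, 8.1, 0.0, 0.0, 0.0]]
```

{"method": "move_arm", "body": {
  "deltas": [
    [0, -13, 2, 0.01, 0, 0],
    [0, -13, 3, 0.01, 0, 0],
    [0, -13, 3, 0, 0, 0],
    [0, -12, 4, 0, 0, 0],
    [0, -12, 5, 0, 0, 0]
  ]
}}

```text
t: 42.75
ee_pos: [529.5, -210.1, 283.6]
orientation: [2.14, 2.291, 0.001]
ft_force: [0.4, -0.2, 1.6]
width: 11.2
```

```bash
python3 swing.py 617.1 -213 90.5 219.5 .068 -10.5 .06 0
```

```text
theta 1.166 rad 221.4 lat 8.8 phi 1.639 F [ 0.4 -0.2  1.6] w 11.2 t 42.75
[[0.0, -11.2, 7.3, 0.005, 0.005, 0.0], [0.0, -11.6, 6.2, 0.0, 0.0, 0.0], [0.0, -11.2, 6.9, 0.0, 0.0, 0.0], [0.0, -10.8, 7.6, 0.0, 0.0, 0.0], [0.0, -10.3, 8.2, 0.0, 0.0, 0.0]]
[[0.0, -9.8, 8.8, 0.0, 0.0, 0.0], [0.0, -9.2, 9.4, 0.0, 0.0, 0.0], [0.0, -8.6, 9.9, 0.0, 0.0, 0.0], [0.0, -8.0, 10.4, 0.0, 0.0, 0.0], [0.0, -7.4, 10.9, 0.0, 0.0, 0.0]]
```

{"method": "move_arm", "body": {
  "deltas": [
    [0, -11, 6, 0, 0, 0],
    [0, -11, 6, 0, 0, 0],
    [0, -11, 7, 0, 0, 0],
    [0, -11, 8, 0, 0, 0],
    [0, -10, 8, 0, 0, 0]
  ]
}}

```text
t: 43.17
ee_pos: [471.0, -213.9, 247.2]
orientation: [2.14, 2.289, 0.001]
ft_force: [6.1, -0.3, -4.8]
width: 11.3
```

```bash
python3 swing.py 617.1 -213 90.5 219.5 .068 -10.5 .06 0
```

```text
theta 0.853 rad 221.8 lat 9.1 phi 1.638 F [ 6.1 -0.3 -4.8] w 11.3 t 43.1667
[[0.0, -8.2, 10.7, 0.006, 0.005, -0.001], [0.0, -9.1, 9.5, 0.0, 0.0, 0.0], [0.0, -8.5, 10.0, 0.0, 0.0, 0.0], [0.0, -7.9, 10.5, 0.0, 0.0, 0.0], [0.0, -7.3, 11.0, 0.0, 0.0, 0.0]]
[[0.0, -6.6, 11.4, 0.0, 0.0, 0.0], [0.0, -5.9, 11.8, 0.0, 0.0, 0.0], [0.0, -5.2, 12.1, 0.0, 0.0, 0.0], [0.0, -4.4, 12.4, 0.0, 0.0, 0.0], [0.0, -3.7, 12.6, 0.0, 0.0, 0.0]]
```

{"method": "move_arm", "body": {
  "deltas": [
    [0, -8, 10, 0, 0, 0],
    [0, -8, 10, 0, 0, 0],
    [0, -8, 10, 0, 0, 0],
    [0, -8, 10, 0, 0, 0],
    [0, -7, 10, 0, 0, 0]
  ]
}}

```text
t: 43.58
ee_pos: [427.5, -216.7, 195.0]
orientation: [2.141, 2.288, 0.001]
ft_force: [7.2, 2.5, -4.4]
width: 11.1
```

```bash
python3 swing.py 617.1 -213 90.5 219.5 .068 -10.5 .06 0
```

```text
theta 0.546 rad 221.6 lat 9.2 phi 1.637 F [ 7.2  2.5 -4.4] w 11.1 t 43.5833
[[0.1, -4.7, 12.5, 0.006, 0.006, -0.002], [0.0, -5.8, 11.8, 0.0, 0.0, 0.0], [0.0, -5.1, 12.2, 0.0, 0.0, 0.0], [0.0, -4.3, 12.4, 0.0, 0.0, 0.0], [0.0, -3.6, 12.7, 0.0, 0.0, 0.0]]
[[0.0, -2.8, 12.9, 0.0, 0.0, 0.0], [0.0, -2.0, 13.0, 0.0, 0.0, 0.0], [0.0, -1.3, 13.1, 0.0, 0.0, 0.0], [0.0, -0.5, 13.2, 0.0, 0.0, 0.0], [0.0, 0.0, 1.2, 0.0, 0.0, 0.0]]
```

{"method": "move_arm", "body": {
  "deltas": [
    [0, -5, 11, 0, 0, 0],
    [0, -5, 11, 0, 0, 0],
    [0, -4, 11, 0, 0, 0],
    [0, -4, 10, 0, 0, 0],
    [0, -3, 9, 0, 0, 0]
  ]
}}

```text
t: 44.0
ee_pos: [404.2, -218.1, 140.3]
orientation: [2.142, 2.285, 0.002]
ft_force: [5.2, 2.7, -2.3]
width: 11.2
```

```bash
python3 swing.py 617.1 -213 90.5 219.5 .068 -10.5 .03 0
```

```text
theta 0.276 rad 221.2 lat 9.4 phi 1.636 F [ 5.2  2.7 -2.3] w 11.2 t 44.0
[[0.0, -0.1, 6.8, 0.008, 0.006, -0.003], [0.0, -1.5, 6.4, 0.0, 0.0, 0.0], [0.0, -1.3, 6.5, 0.0, 0.0, 0.0], [0.0, -1.1, 6.5, 0.0, 0.0, 0.0], [0.0, -0.9, 6.5, 0.0, 0.0, 0.0]]
[[0.0, -0.7, 6.5, 0.0, 0.0, 0.0], [0.0, -0.5, 6.6, 0.0, 0.0, 0.0], [0.0, -0.3, 6.6, 0.0, 0.0, 0.0], [0.0, -0.1, 6.6, 0.0, 0.0, 0.0], [0.0, 0.0, 1.3, 0.0, 0.0, 0.0]]
```

{"method": "move_arm", "body": {
  "deltas": [
    [0, -1, 7, 0, 0, 0],
    [0, -1, 7, 0, 0, 0],
    [0, -1, 6, 0, 0, 0],
    [0, -1, 6, 0, 0, 0],
    [0, -1, 5, 0, 0, 0]
  ]
}}

```text
t: 44.42
ee_pos: [397.8, -218.5, 106.4]
orientation: [2.142, 2.286, 0.002]
ft_force: [4.6, 2.8, -0.4]
width: 11.2
```

```bash
python3 swing.py 617.1 -213 90.5 219.5 .068 -10.5 .015 0
```

```text
theta 0.12 rad 220.7 lat 9.4 phi 1.635 F [ 4.6  2.8 -0.4] w 11.2 t 44.4167
[[0.0, 0.8, 3.4, 0.007, 0.006, -0.003], [0.0, -0.3, 3.3, 0.0, 0.0, 0.0], [0.0, -0.3, 3.3, 0.0, 0.0, 0.0], [0.0, -0.2, 3.3, 0.0, 0.0, 0.0], [0.0, -0.2, 3.3, 0.0, 0.0, 0.0]]
[[0.0, -0.1, 3.3, 0.0, 0.0, 0.0], [0.0, -0.1, 3.3, 0.0, 0.0, 0.0], [0.0, 0.0, 3.3, 0.0, 0.0, 0.0], [0.0, 0.0, 0.0, 0.0, 0.0, 0.0]]
```

{"method": "move_arm", "body": {
  "deltas": [
    [0, 0, 4, 0, 0, 0],
    [0, 0, 4, 0, 0, 0],
    [0, 0, 4, 0, 0, 0],
    [0, 0, 3, 0, 0, 0],
    [0, 0, 3, 0, 0, 0]
  ]
}}

```text
t: 44.83
ee_pos: [396.8, -218.7, 87.0]
orientation: [2.143, 2.289, -0.001]
ft_force: [-10.0, 2.0, 43.8]
width: 11.1
```

{"method": "move_arm", "body": {
  "deltas": [
    [0, 0, 3, 0, 0, 0],
    [0, 0, 2, 0, 0, 0],
    [0, 0, 2, 0, 0, 0],
    [0, 0, 2, 0, 0, 0],
    [0, 0, 0, 0, 0, 0]
  ]
}}

```text
t: 45.25
ee_pos: [396.8, -219.3, 86.3]
orientation: [2.141, 2.29, -0.003]
ft_force: [1.5, 0.8, -1.6]
width: 11.1
```

```bash
python3 - <<'E'
from h import *
d=grab('side','s23');np.savez('side23.npz',**d);big(d,240,110,350,200,7,'s23z')
o=ctrl.get_obs();print(o['ft_force'],o['moment'],o['width'])
m=orange(d,(3,90,60));k=np.zeros_like(m);k[150:200,305:345]=m[150:200,305:345]
for i,s,c,mm in comps(k,8):print(s,c)
E
```

```text
[-0.33586816  1.421774   -1.4511742 ] [0.12756311 0.01356296 0.06095365] 10.855046856468066
[328 166   3   6   9] [329.         168.66666667]
[317 173  11  10  52] [321.59615385 177.84615385]
```

View pics/s23z.png

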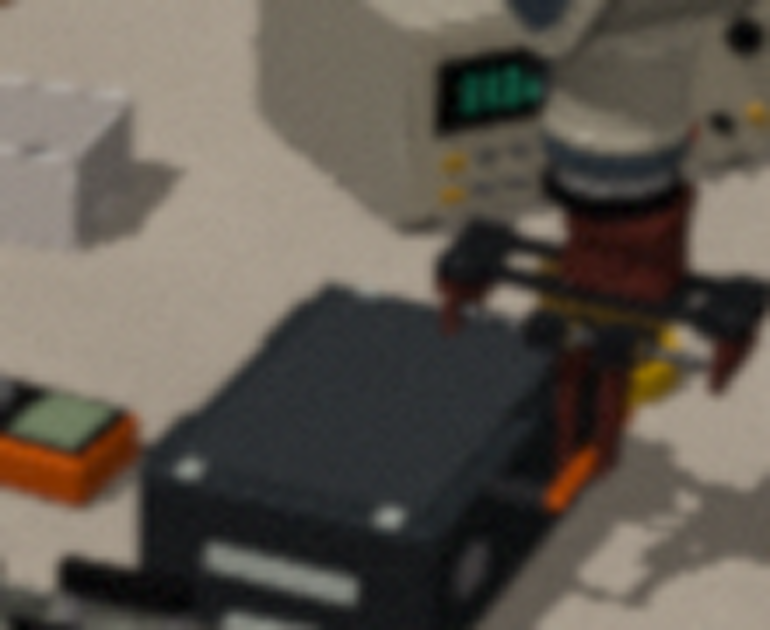

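```bash
python3 - <<'E'
from h import *
a=load('side0.npz');b=load('side23.npz')
Z=[cloud(x) for x in(a,b)]
for (u,v) in((265,176),(294,184),(280,160),(295,170),(300,175),(285,180)):
    print((u,v),[np.median(z[v-1:v+2,u-1:u+2].reshape(-1,3),0).round(1).tolist() for z in Z])
for x in(a,b):
    g=cv2.cvtColor(np.ascontiguousarray(x["frame"]),cv2.COLOR_RGB2GRAY)
    for (u0,v0) in((258,170),(287,177)):
        w=g[v0:v0+14,u0:u0+16].astype(float);w=np.clip(w-90,0,None);yy,xx=np.mgrid[0:14,0:16];print(u0+(w*xx).sum()/w.sum(),v0+(w*yy).sum()/w.sum())
m=orange(a,(3,90,60));k=np.zeros_like(m);k[150:200,305:345]=m[150:200,305:345]
ys,xs=np.nonzero(k);print("lower-left end",xs.min(),ys.max())
m=orange(b,(3,90,60));k=np.zeros_like(m);k[150:200,305:345]=m[150:200,305:345]
ys,xs=np.nonzero(k);print("now",xs.min(),ys.max())
E
```

```text
(265, 176) [[584.0, -90.1, 93.8], [586.0, -87.3, 93.6]]
(294, 184) [[460.9, -91.1, 92.0], [459.2, -92.7, 92.5]]
(280, 160) [[597.5, -235.7, 95.2], [595.8, -230.5, 95.9]]
(295, 170) [[507.0, -189.1, 93.9], [505.1, -186.4, 95.2]]
(300, 175) [[471.0, -164.0, 95.1], [470.0, -163.3, 95.2]]
(285, 180) [[503.1, -97.4, 94.2], [501.5, -99.6, 94.4]]
261.56795422031473 174.89127324749643
295.13658536585365 183.4780487804878
261.5524728588661 175.06151990349818
295.1810344827586 183.46120689655172
lower-left end 317 182
now 317 182
```

The lid is shut: the cap pixels match the starting picture to within 0.2 px. I'll release and retreat.

{"method": "move_arm", "body": {
  "deltas": [
    [0, 0, 0, 0, 0, 0],
    [0, 0, 0, 0, 0, 0],
    [0, 0, 0, 0, 0, 0]
  ],
  "hand": 0.18
}}

```text
t: 45.55
ee_pos: [396.9, -219.5, 85.9]
orientation: [2.14, 2.29, -0.004]
ft_force: [-0.4, -0.1, -0.9]
width: 27.8
```

{"method": "move_arm", "body": {
  "deltas": [
    [0, 0, -10, 0, 0, 0],
    [0, 0, -20, 0, 0, 0],
    [0, 0, -30, 0, 0, 0],
    [0, 0, -30, 0, 0, 0],
    [0, 0, -20, 0, 0, 0]
  ]
}}

```text
t: 45.97
ee_pos: [393.3, -217.1, 196.6]
orientation: [-2.142, -2.291, 0.009]
ft_force: [0.6, -0.4, 0.3]
width: 36.1
```

{"method": "move_arm", "body": {
  "deltas": [
    [-25, -5, 0, 0, 0, 0],
    [-30, -5, 0, 0, 0, 0],
    [-30, -5, 0, 0, 0, 0],
    [-30, -5, 0, 0, 0, 0],
    [0, 0, 0, 0, 0, 0]
  ]
}}

```text
t: 46.38
ee_pos: [384.2, -338.9, 207.2]
orientation: [2.134, 2.294, -0.007]
ft_force: [0.3, -0.2, 0.6]
width: 35.9
```

```bash
python3 - <<'E'
from h import *
from mods import *
o=ctrl.get_obs();print(o['t'],o['ee_pos'])
t=grab('top','t24');np.savez('top24.npz',**t);big(t,90,100,430,280,2.3,'t24z')
s=grab('side','s24');np.savez('side24.npz',**s)
big(s,150,110,370,280,3.5,'s24z')
g=grips(t,(135,200,235,262),168,thr=35)[:,2:];print(g.round(3))
e=np.array([np.cos(.131),np.sin(.131)]);m=np.array([477.7,218.9]);q=g[:,:2]-m;print((q@e).round(1),(q@[-e[1],e[0]]).round(1))
a=load('top0.npz');A=cloud(a);B=cloud(t)
dz=np.abs(A[...,2]-B[...,2])>12
f=np.abs(a["frame"].astype(int)-t["frame"]).max(2)
cv2.imwrite('pics/diff24.png',(np.clip(f*3,0,255)).astype(np.uint8))
E
```

```text
46.3833 [ 384.19216428 -338.8874968   207.1718415 ]
[[4.90637e+02 1.29896e+02 6.29710e+01 9.43400e+00 1.37000e-01 1.69471e+02]
 [4.81427e+02 1.89305e+02 6.30330e+01 1.03900e+01 1.34000e-01 1.69508e+02]
 [4.74770e+02 2.47316e+02 6.29280e+01 1.18330e+01 1.36000e-01 1.69093e+02]
 [4.65714e+02 3.06281e+02 6.26090e+01 1.26370e+01 1.30000e-01 1.68827e+02]]
[ 1.2 -0.2  0.8 -0.5] [-89.9 -29.8  28.6  88.2]
```

View pics/t24z.png

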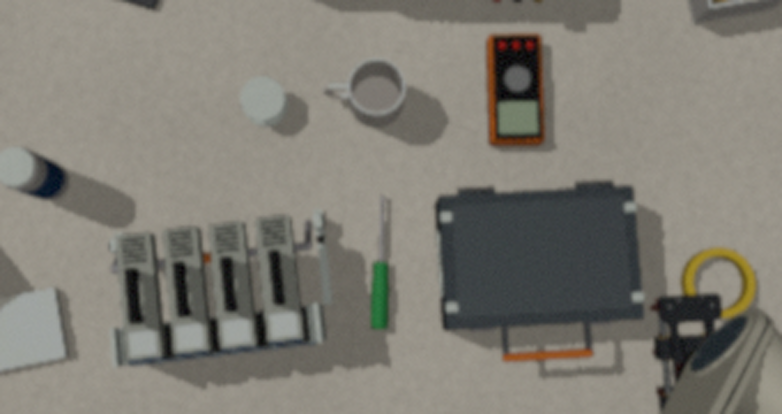

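View pics/s24z.png

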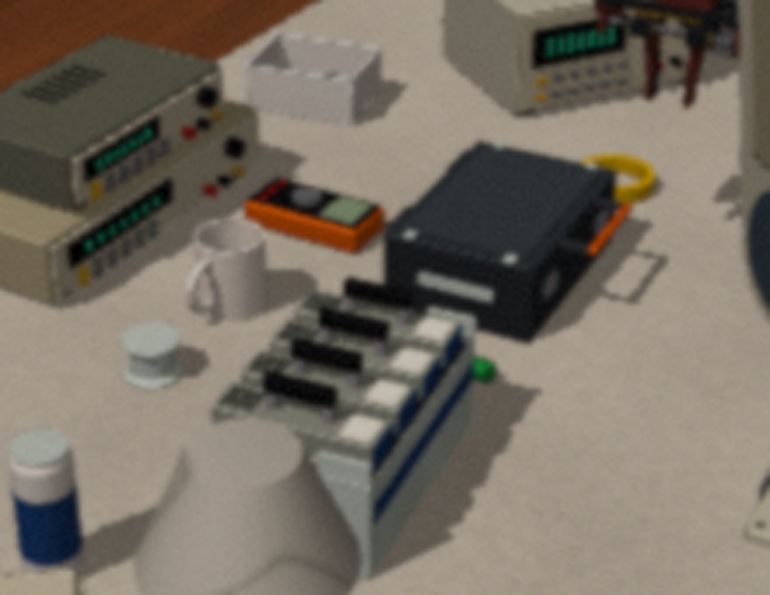

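View pics/diff24.png

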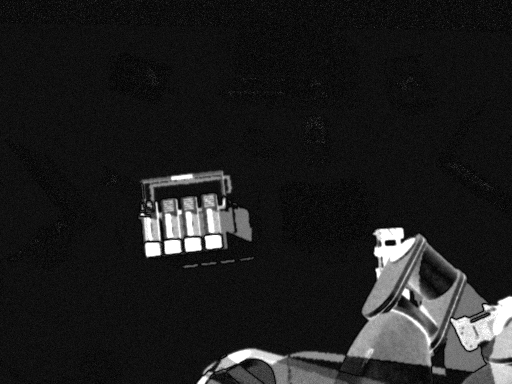

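All good. The difference image shows only the stand and the arm changed, so no bystander moved. I'll hand in.

```bash
python3 -c "
from workcell import ctrl
print(ctrl.close_job())"
```

```text
the job is handed in; nothing more can be done
None
```

The job is done and handed in at about 46.5 s of the 210 s allowed. I opened the lid onto its stop and swung the leg over onto its own stop, where it holds. I then moved all four modules onto the stand and lowered the lid shut under control.

**Last checks:**
- **Modules:** measured from the top camera, they lie at y = -90, -30, 29 and 88 mm in the stand's frame. They are centred in x to within about 1.2 mm and square to within about 0.01 rad. All four grip tops are level, at about 169 mm.
- **Lid:** the lid's corner caps are within 0.2 pixels of where they were in the starting pictures, so it is shut.
- **Other things:** a before-and-after difference of the top pictures shows change only at the stand and the arm.
- **At hand-in:** the gripper was clear of everything.

**Less certain:**
- **Force at lid closing:** as the lid met the case, the wrist read a brief 44 N, with the fingers pressing on the grip bar. That is well under the 120 N wrist limit. The 40 N limit covers the arm and gripper body, and I could not confirm that it excludes finger contact.
- **Slipping bars:** both bars slid a few millimetres along the finger pads during the swings, and neither came loose.
- **Wrist force when setting down:** while each module was being set down, the wrist still read about 3 N of load. I judged contact instead from the height no longer dropping.
- **Knocked module:** I did not see one knocked aside.

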